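Ready the blue probe over the sample beaker

ROBOT

A 6-joint arm with a two-finger parallel gripper is mounted at the origin on a cart in front of the work surface, level with it; the furniture and walls round the work are solid. World frame = base frame: x ahead of the robot, y to its left, z up, the work surface at z = 0. Lengths are in m, angles in rad, forces in N, time in s.
With the tool pointing down it reaches from about 0.225 to 0.875 m from the base axis. Payload 3.4 kg.
Tool frame: the origin (TCP) lies at the very end of the fingers, on their centre line; the grasp point (between the pads) lies 19 mm behind it; z points along the fingers, y is the direction in which the jaws open and shut (so a half turn about z gives the same grasp; the last joint's range is limited). The gripper opens to 85 mm and grips with 20 to 120 N. Pads are 22 mm wide; open, the fingers measure 114 mm over their backs; the gripper's body (76 mm by 85 mm) begins 54 mm behind the grasp point. The pads swing forward as they close: fully open they stand 13 mm farther back than shut.
Start: joints at [1.11, 0.276, 1.505, -0, 1.361, -0.121], TCP at [0.192, 0.542, 0.193] pointing down, gripper open.
Joint ranges: [-2.89, 2.89], [-0.75, 2.08], [0.22, 2.7], [-1.18, 4.32], [0.11, 2.71], [-2.7, 2.7]. Speed limits (rad/s): [2.57, 2.57, 3.14, 3.14, 3.14, 3.14].

INTERFACE

Orientations are given as a unit quaternion [w, x, y, z].
In Python, from rig import telemetry, cams, sign_off, spotter gives the robot as it stands.
- The arm moves only by the tool servo_tool, never from a script. Its argument "steps" is a list of rows, each a list of 6 numbers: the shift along the tool's x, y, z in mm, then the turn, a rotation vector about the tool's x, y, z in degrees. In form: [[x, y, z, ax, ay, az], ...]. A call has 1 to 8 rows; each row is the pose to reach, as a shift and turn from the pose commanded when the call began, along the tool's axes at that moment; what a row does not reach only later rows make up. A row lasts 1/10 s, in which the tool goes at most 50 mm and 8.59 degrees, less where a joint would pass 70% of its speed; a pose out of reach is approached as far as the arm can. A call with a gripper value outside its range is refused whole. "hand" is the closure in counts, from 0 (fully open) to 255 (shut), set as the call begins (left out, the last holds). The fingers move at their own pace and stop on an object; "grip_force" is the grip in N (left out, the last holds). Time passes only in rows, so rows that repeat a pose let the fingers close. It gives the time, the measured TCP pose, the force and the opening at its end, in the units of the state.
- telemetry.get_state(): the state, without advancing time (a new reading comes with each control period).
- cams.get_image(name): name is "scene" or "top"; returns (picture, depth): 420x560x3 uint8, red, green, blue; 420x560 float32, m along the optical axis (not along the pixel's ray), 0 where there is no reading.
- cams.camera_model(name): a dict with "camera_matrix" (3x3 intrinsics, pixels), "origin" and "rotation" of the camera in the world. Camera axes: x right, y up, looking along -z (the intrinsics and any distortion apply to the point x, -y, -z); pixel columns grow to the right and rows downward; lengths in m; the calibration is good to about 2 mm. A picture is of the moment at which its call begins. camera_model takes no time and is no camera call.
- sign_off(): hands the job in, once; it reports no verdict.
Trained networks look in the newest picture that a camera, given by its name, has taken for a name from the list of things; names that differ only in an ending like _2 or _b are one class to them, and where a whole thing is asked for, a point or a joint stands for the part that bears it (a point fixed in the world has none). Each returns a list of dicts, best first, with "conf" (0 to 1); they miss things now and then, are a little off and sometimes report something else, mostly with a low value. They report only what shows in the picture. A call takes as long as a camera call. They do not tell look-alikes from the thing itself.
- spotter.outline_of(query, camera): "region" (420x560 bool, what is visible of it) and "rect" ([left, top, width, height] in pixels, round what is visible of it).
The state is a dict: "clock": time; "qpos": joint angles; "qd": joint speeds; "effort": joint torques, N m; "position": TCP position; "ee_rot": TCP orientation; "contact_force": force on the tool from outside, world axes, zero at the start; "moment": the same for the moment, N m; "width": finger opening in m.
Only numpy, scipy, OpenCV 4.12 (cv2) and the standard library are available. Lean on these libraries where they do the work, as an engineer would, in place of code of your own. Each camera call takes 0.05 s, during which the arm holds its last target.

TASK

Flip the meter's red toggle switch over to its on side (away from the robot, to the green dot), and only then draw the blue-capped probe out of its slanted storage sleeve. Turn the probe upright with its tip down and hold it, still, over the middle of the mouth of the small beaker on the white mat, the tip a few centimetres above the rim and touching nothing. Finish while still holding it there in the gripper; leave the orange-capped probe in its sleeve and the beaker where it stands.

Things in the scene. Friction and masses are not known exactly. Their poses are not given: they have to be found in the camera images.
- meter: white box of the meter, fixed, 100 (x) x 140 (y) x 41 mm high; origin at the centre of its underside, x away from the robot's side, y to the left, z up. The switch's pivot is at (0, -42, 43) mm in this frame; the screen is flat. A green dot at x = +27 mm marks on, a red dot at x = -27 mm off.
- power_switch (a joint): angle of the toggle, rad: 0 = off (leaning 0.45 rad towards the meter's -x), 0.9 = on (leaning 0.45 rad towards +x); it turns about the meter's y axis. The toggle is weighted, so that past the middle (0.45) it falls over to the nearer stop and stays there. About 1 N at its tip moves it.
- switch_tip (a point): centre of the rounded red end of the toggle, a bar 13 mm thick, 44 mm from the pivot (83 mm above the work surface at either stop)
- probe_stand: grey stand, fixed, base 115 (x) x 170 (y) x 10 mm; origin at the centre of its underside, x away from the robot, z up. Two white sleeves, 25 mm outside and 17 mm inside, lean 0.60 rad from upright, open mouths up and towards the stand's -x; mouth centres at (-22, +50, 66) and (-22, -50, 66) mm. Either sleeve may hold either probe.
- blue_probe_grip (a point): grip point on the white grip of the blue-capped probe, 106 mm from its tip and 36 mm from the cap's end; the white grip is 22 mm thick and reaches 42 mm to the shaft side and 18 mm to the cap side of it. z runs along the probe from tip to cap. In the sleeve the probe leans like the sleeve, or up to 0.08 rad lower through its play, and slides out freely along its own z in 58 mm.
- blue_probe_tip (a point): tip of the blue-capped probe (the end of the shaft); same axes as blue_probe_grip
- blue_probe: the blue-capped probe, a loose round rod of about 0.06 kg, 142 mm long: grey-white shaft 12.4 mm thick (58 mm long, hidden in the sleeve at first), black flange 25 mm wide and 6 mm thick (rests on the sleeve's mouth), white grip 22 mm thick, blue cap 24 mm thick. Origin at its tip, z towards its cap
- orange_probe_grip (a point): the same point of the other probe, alike but with an orange cap; it stays in its sleeve, 100 mm beside the blue one
- orange_probe: the whole orange-capped probe; origin at its tip, z towards its cap
- beaker: clear open beaker, loose and light, 46 mm wide and 57 mm high, on a white round mat of 90 mm and 3 mm; origin at the centre of its underside
- beaker_rim (a point): centre of the beaker's mouth, at the height of its rim, 60 mm above the work surface
Not all that is in view belongs to the job. What is shaped like the blue_probe but turquoise is not meant.

How it is judged:
By the outcome, as a careful person would: the job done as asked, in the order asked, and still so for the second after the job is handed in, while the arm keeps its last pose, push and grip.
It also fails if it takes over 48 s, if anything falls off the work surface, if the arm or the gripper's body presses on something with over 40 N, if the wrist force passes 120 N, or if a joint passes its speed limit or range.

## Working session

There is one attempt and no reset: what is moved stays moved. The work goes in short steps, Python scripts to look and compute and a tool call to move; the robot and the scene stay as the last step left them, time stands still between calls to the robot, and variables do not carry over. Pictures are saved under pics/ and viewed, and the job is handed in when it is done.

Besides the shell and the picture viewer there is one more tool, called in YAML: its name, and indented under it one key for each argument. servo_tool: Moves the arm, as the interface text tells. Its arguments: {"type":"object","properties":{"steps":{"type":"array","items":{"type":"array","items":{"type":"number"}}},"hand":{"type":"number"},"grip_force":{"type":"number"}},"required":["steps"]}

```bash
ls; mkdir -p pics
python3 - <<'E'
from rig import telemetry,cams
import cv2,numpy as np
print(telemetry.get_state())
for n in("scene","top"):
    im,d=cams.get_image(n); cv2.imwrite(f"pics/{n}0.png",im[:,:,::-1]); np.savez(f"{n}0.npz",im=im,d=d)
    print(n,cams.camera_model(n))
E
```

```text
pics
{'clock': 0.0, 'qpos': array([ 1.10998863e+00,  2.76598429e-01,  1.50614763e+00, -2.11116188e-05,
        1.36073264e+00, -1.20982219e-01]), 'qd': array([ 8.72640199e-04, -5.55060919e-04,  8.43970451e-04,  1.60000698e-05,
       -4.77578176e-04, -3.01483390e-04]), 'effort': array([-1.33831240e-03, -4.16797221e+01, -2.45798028e+01, -1.42326039e-04,
        1.14971772e-02, -7.57982860e-06]), 'position': array([0.19138562, 0.54155585, 0.19173207]), 'ee_rot': array([-2.60579317e-04,  1.69094089e-01,  9.85599462e-01, -9.06362093e-04]), 'contact_force': array([ 0.14491754, -0.10478956, -0.44434797]), 'moment': array([ 0.03106623,  0.03397967, -0.01358384]), 'width': 0.08562677115302494}
scene {'camera_matrix': array([[494.70966443,   0.        , 276.59577032],
       [  0.        , 494.70966443, 204.51345329],
       [  0.        ,   0.        ,   1.        ]]), 'origin': array([ 0.07570384, -0.97666857,  0.95217187]), 'rotation': array([ 0.87473978,  0.41831264, -0.09609628, -0.22496748])}
top {'camera_matrix': array([[423.39480943,   0.        , 272.51469886],
       [  0.        , 423.39480943, 209.29187691],
       [  0.        ,   0.        ,   1.        ]]), 'origin': array([ 0.51906887, -0.04456335,  1.04073314]), 'rotation': array([ 0.71169896,  0.00745876, -0.01772764, -0.70222125])}
```

View pics/scene0.png

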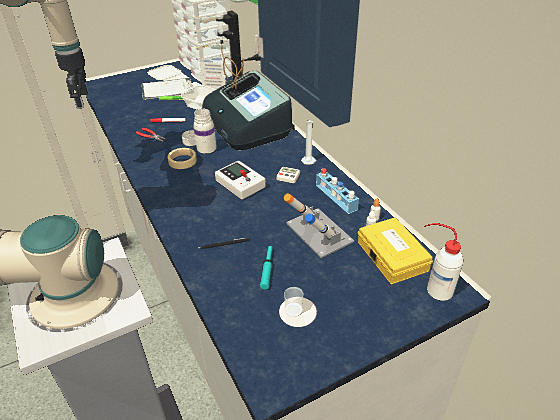

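View pics/top0.png

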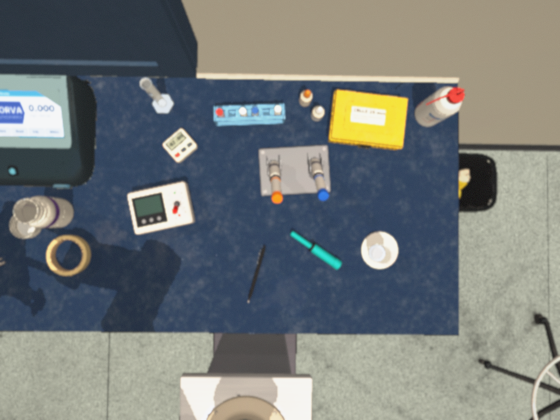

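The top picture shows the meter at (160,207) with its red toggle at (176,209). The stand is at (295,170), with the orange cap at (277,198) and the blue cap at (323,196). The beaker on its mat is at (380,250). The turquoise look-alike lies on the table at (316,250) and is not in a sleeve. Next I'll measure all of these.

```bash
cat > h.py <<'E'
from rig import telemetry,cams,spotter
import cv2,numpy as np
from scipy.spatial.transform import Rotation as R
def q2R(q): return R.from_quat([q[1],q[2],q[3],q[0]]).as_matrix()
def cam(n):
    m=cams.camera_model(n); return m["camera_matrix"],m["origin"],q2R(m["rotation"])
def deproj(n,uv,d):
    K,o,Rm=cam(n); uv=np.asarray(uv,float); d=np.asarray(d,float)
    p=np.stack([(uv[...,0]-K[0,2])/K[0,0]*d,-(uv[...,1]-K[1,2])/K[1,1]*d,-d],-1)
    return p@Rm.T+o
def proj(n,p):
    K,o,Rm=cam(n); c=(np.asarray(p)-o)@Rm
    z=-c[...,2]; return np.stack([K[0,0]*c[...,0]/z+K[0,2],-K[1,1]*c[...,1]/z+K[1,2]],-1)
def ray_z(n,uv,z):
    a=deproj(n,uv,1.0);o=cam(n)[1];v=a-o
    return o+v*((z-o[2])/v[2])
def cloud(n,d,mask):
    ys,xs=np.nonzero(mask&(d>0)); return deproj(n,np.stack([xs,ys],-1),d[ys,xs])
E
python3 - <<'E'
from h import *
for n in("scene","top"):
    im,d=cams.get_image(n)
    np.savez(f"{n}0.npz",im=im,d=d)
    for q in("meter","switch_tip","power_switch","probe_stand","blue_probe","blue_probe_grip","orange_probe","beaker"):
        for i,r in enumerate(spotter.outline_of(q,n)[:3]):
            p=cloud(n,d,r["region"])
            print(n,q,round(r["conf"],2),np.round(r["rect"]),r["region"].sum(),np.round(np.median(p,0),3) if len(p) else None,np.round(np.percentile(p[:,2],[2,98]),3) if len(p) else None)
            np.save(f"m_{n}_{q}_{i}.npy",r["region"])
print(telemetry.get_state()["clock"])
im=np.load("top0.npz")["im"]
a=cv2.resize(im[130:290,110:430],None,fx=2.4,fy=2.4,interpolation=cv2.INTER_CUBIC)
cv2.imwrite("pics/topcrop.png",a[:,:,::-1])
im=np.load("scene0.npz")["im"]
a=cv2.resize(im[150:330,200:380],None,fx=3.3,fy=3.3,interpolation=cv2.INTER_CUBIC)
cv2.imwrite("pics/scenecrop.png",a[:,:,::-1])
E
```

```text
scene meter 0.96 [215. 164.  49.  35.] 1226 [0.548 0.181 0.041] [0.004 0.07 ]
scene switch_tip 0.74 [305. 215.  21.  15.] 198 [ 0.604 -0.173  0.11 ] [0.069 0.138]
scene switch_tip 0.48 [240. 171.   7.   7.] 23 [0.553 0.158 0.08 ] [0.064 0.09 ]
scene power_switch 0.57 [241. 174.   4.   3.] 33 [0.552 0.159 0.08 ] [0.057 0.092]
scene power_switch 0.4 [282. 285.  25.  32.] 502 [ 0.455 -0.319  0.038] [0.004 0.062]
scene probe_stand 0.58 [286. 206.  66.  53.] 1614 [ 0.642 -0.136  0.012] [0.003 0.066]
scene blue_probe 0.79 [258. 248.  14.  40.] 271 [ 0.447 -0.19   0.022] [0.008 0.028]
scene blue_probe 0.52 [304. 215.  22.  16.] 200 [ 0.604 -0.173  0.109] [0.069 0.138]
scene blue_probe_grip 0.82 [259. 247.  16.  42.] 323 [ 0.449 -0.186  0.021] [0.002 0.028]
scene blue_probe_grip 0.69 [308. 214.  19.  18.] 213 [ 0.604 -0.173  0.109] [0.069 0.138]
scene orange_probe 0.7 [283. 194.  24.  20.] 200 [ 0.599 -0.073  0.106] [0.066 0.137]
scene beaker 0.75 [283. 287.  23.  30.] 505 [ 0.455 -0.321  0.038] [0.004 0.062]
top meter 0.66 [130. 182.  66.  52.] 2618 [0.555 0.205 0.041] [0.015 0.05 ]
top power_switch 0.47 [176. 205.   6.   9.] 50 [0.551 0.163 0.083] [0.055 0.09 ]
top probe_stand 0.73 [259. 146.  73.  50.] 2806 [ 0.658 -0.111  0.011] [0.006 0.067]
top blue_probe 0.85 [290. 234.  53.  35.] 432 [ 0.456 -0.169  0.021] [-0.     0.026]
top blue_probe 0.8 [313. 173.  11.  27.] 260 [ 0.602 -0.162  0.117] [0.075 0.137]
top blue_probe 0.57 [272. 174.  14.  32.] 277 [ 0.599 -0.065  0.113] [0.071 0.138]
top blue_probe_grip 0.81 [291. 231.  52.  39.] 425 [ 0.454 -0.172  0.021] [0.001 0.026]
top blue_probe_grip 0.5 [316. 172.  15.  32.] 279 [ 0.604 -0.162  0.115] [0.072 0.137]
top orange_probe 0.52 [269. 176.  10.  26.] 237 [ 0.597 -0.065  0.116] [0.076 0.139]
top beaker 0.55 [369. 244.  23.  22.] 395 [ 0.45  -0.32   0.018] [0.003 0.061]
1.0
```

View pics/topcrop.png

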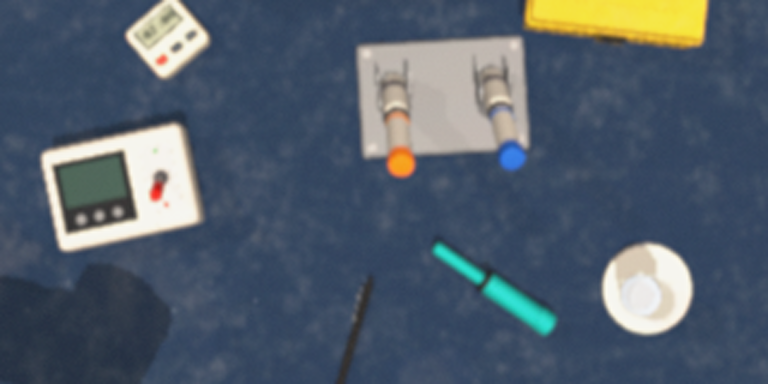

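View pics/scenecrop.png

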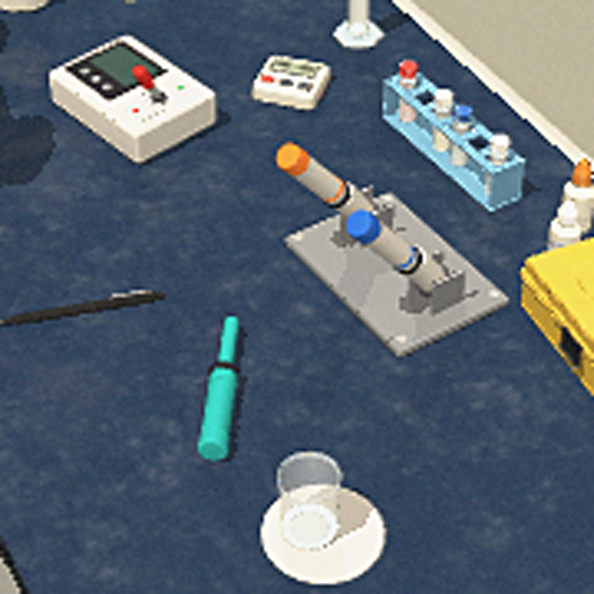

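Run:
```python
from h import *
def rectfit(p): 
    (c,s,a)=cv2.minAreaRect((p[:,:2]*1000).astype(np.float32)); return np.round(c,1),np.round(s,1),round(a,1)
for n in("top","scene"):
    f=np.load(f"{n}0.npz"); d=f["d"]; im=f["im"].astype(int)
    H,W=d.shape; yy,xx=np.mgrid[:H,:W]
    P=deproj(n,np.stack([xx,yy],-1),d); P[d==0]=np.nan
    m=(abs(P[...,0]-.555)<.12)&(abs(P[...,1]-.2)<.13)&(abs(P[...,2]-.041)<.005)
    print(n,"meter",rectfit(P[m]),np.round(np.median(P[m],0),4),m.sum())
    m=(abs(P[...,0]-.65)<.11)&(abs(P[...,1]+.111)<.12)&(abs(P[...,2]-.010)<.004)
    print(n,"stand",rectfit(P[m]),m.sum(),np.nanmedian(P[m][:,2]))
    # red tip
    r=(im[...,0]>140)&(im[...,1]<70)&(im[...,2]<70)&(abs(P[...,0]-.555)<.1)&(abs(P[...,1]-.17)<.06)
    print("red",r.sum(),np.round(np.median(P[r],0),4)); 
    pr=P[r]; print(np.round(pr[pr[:,2]>.06].mean(0),4), np.argwhere(r).mean(0))
    # table check, mat
    mm=(P[...,2]>0.0015)&(P[...,2]<.006)&(abs(P[...,0]-.45)<.07)&(abs(P[...,1]+.32)<.07)&(im.min(-1)>140)
    (c,rad)=cv2.minEnclosingCircle((P[mm][:,:2]*1000).astype(np.float32)); print("mat",np.round(c,1),rad)
    b=(P[...,2]>0.05)&(P[...,2]<.07)&(abs(P[...,0]-.45)<.07)&(abs(P[...,1]+.32)<.07)
    (c,rad)=cv2.minEnclosingCircle((P[b][:,:2]*1000).astype(np.float32)); print("beaker top",np.round(c,1),rad,b.sum(),np.median(P[b],0))
    for col,y0 in(("blue",-.165),("orange",-.068)):
        m=(abs(P[...,1]-y0)<.04)&(P[...,2]>.07)&(abs(P[...,0]-.61)<.09)
        q=P[m]; c=q.mean(0); v=np.linalg.svd(q-c,full_matrices=False)[2][0]; v*=np.sign(v[2])
        print(col,m.sum(),np.round(c,4),np.round(v,3),"lean",np.arccos(v[2]),"az",np.degrees(np.arctan2(-v[1],-v[0])),"z",np.nanmin(q[:,2]),q[:,2].max())
```

```text
top meter (array([555. , 207.5]), array([100.2, 139.6]), 13.4) [0.5546 0.2086 0.0412] 2361
top stand (array([ 661.6, -115.9]), array([210.5, 189.7]), 81.9) 2341 0.010188977860755344
red 15 [0.5509 0.162  0.0838]
[0.5519 0.1617 0.0827] [208.6        175.06666667]
mat [ 460.  -322.7] 46.584110260009766
beaker top [ 452.5 -315. ] 23.255035400390625 97 [ 0.45178526 -0.32152091  0.05877445]
blue 292 [ 0.6072 -0.1627  0.1088] [-0.678 -0.06   0.732] lean 0.7488925338552415 az 5.038431497060264 z 0.07041821832243422 0.14016102968700916
orange 285 [ 0.6004 -0.0643  0.1089] [-0.676 -0.048  0.736] lean 0.744187912724406 az 4.049655156203686 z 0.07034730492702768 0.1403789595946534
scene meter (array([556. , 204.5]), array([102.4, 145.8]), 14.4) [0.5524 0.1992 0.0427] 740
scene stand (array([ 650. , -113.6]), array([215.9, 238.2]), 2.4) 1159 0.011174343140027077
red 24 [0.5505 0.1582 0.0808]
[0.5506 0.1579 0.0811] [173.20833333 242.83333333]
mat [ 461.9 -323.5] 45.40315628051758
beaker top [ 454.5 -315.6] 24.978172302246094 143 [ 0.45619591 -0.31331505  0.05713438]
blue 210 [ 0.6054 -0.1719  0.1082] [-0.664  0.001  0.747] lean 0.7265501915759272 az -0.12781998151995178 z 0.07021759408280037 0.14096509917749922
orange 192 [ 0.5982 -0.0725  0.1078] [-0.655  0.007  0.756] lean 0.7141952111339824 az -0.649403059612183 z 0.07017831473734015 0.13898691127907847
```

Run:
```python
from h import *
from scipy.optimize import least_squares
def rectfit(p): 
    (c,s,a)=cv2.minAreaRect((p[:,:2]*1000).astype(np.float32)); return np.round(c,1),np.round(s,1),round(a,1)
PP=[]
for n in("top","scene"):
    f=np.load(f"{n}0.npz"); d=f["d"]; im=f["im"].astype(int)
    H,W=d.shape; yy,xx=np.mgrid[:H,:W]
    P=deproj(n,np.stack([xx,yy],-1),d); P[d==0]=np.nan
    m=(abs(P[...,0]-.65)<.09)&(abs(P[...,1]+.111)<.12)&(abs(P[...,2]-.010)<.006)&(im.min(-1)>95)&(np.ptp(im,-1)<40)
    m8=cv2.morphologyEx(m.astype(np.uint8),cv2.MORPH_OPEN,np.ones((3,3)))
    k,l,st,ce=cv2.connectedComponentsWithStats(m8); i=1+np.argmax(st[1:,4]); m=l==i
    ys,xs=np.nonzero(m); q=ray_z(n,np.stack([xs,ys],-1),np.array(.010)[...,None]) if 0 else np.array([ray_z(n,[x,y],.010) for x,y in zip(xs,ys)])
    print(n,"stand",rectfit(q),m.sum())
    m=(abs(P[...,0]-.555)<.12)&(abs(P[...,1]-.2)<.13)&(abs(P[...,2]-.041)<.008)&(l>=0)
    ys,xs=np.nonzero(m); q=np.array([ray_z(n,[x,y],.041) for x,y in zip(xs,ys)])
    print(n,"meter",rectfit(q))
    PP.append((P,im))
for col,y0 in(("blue",-.167),("orange",-.068)):
    for sets in ([0],[1],[0,1]):
        Q=np.concatenate([P[(abs(P[...,1]-y0)<.035)&(P[...,2]>.086)&(P[...,2]<.135)&(abs(P[...,0]-.6)<.07)] for P,_ in [PP[i] for i in sets]])
        # restrict to camera-visible
        def res(t):
            c=np.array([t[0],t[1],.11]); v=np.array([-np.sin(t[2])*np.cos(t[3]),-np.sin(t[2])*np.sin(t[3]),np.cos(t[2])])
            w=Q-c; r=np.linalg.norm(w-np.outer(w@v,v),axis=1); return (r-.011)*1000
        s=least_squares(res,[.605,y0,.65,.07],loss="soft_l1",x_scale=[.01,.01,.1,.1])
        print(col,sets,len(Q),np.round(s.x,4),"rms",np.sqrt(np.mean(res(s.x)**2)))
```

```text
Traceback (most recent call last):
  File "h.py", line 15, in ray_z
    a=deproj(n,uv,1.0);o=cam(n)[1];v=a-o
  File "h.py", line 8, in deproj
    K,o,Rm=cam(n); uv=np.asarray(uv,float); d=np.asarray(d,float)
           ~~~^^^
  File "h.py", line 6, in cam
    m=cams.camera_model(n); return m["camera_matrix"],m["origin"],q2R(m["rotation"])
ValueError: time passes only in moves, steps and waits
```

```bash
python3 - <<'E'
s=open("h.py").read()
s=s.replace('''    m=cams.camera_model(n); return m["camera_matrix"],m["origin"],q2R(m["rotation"])''','''    if n not in _c:
        m=cams.camera_model(n); _c[n]=(m["camera_matrix"],m["origin"],q2R(m["rotation"]))
    return _c[n]''').replace("def cam(n)","_c={}\ndef cam(n)").replace("return o+v*((z-o[2])/v[2])","return o+v*((z-o[2])/v[...,2:])")
open("h.py","w").write(s)
E
cat > fit.py <<'E'
from h import *
from scipy.optimize import least_squares
def rectfit(p): 
    (c,s,a)=cv2.minAreaRect((p[:,:2]*1000).astype(np.float32)); return np.round(c,1),np.round(s,1),round(a,1)
PP=[]
for n in("top","scene"):
    f=np.load(f"{n}0.npz"); d=f["d"]; im=f["im"].astype(int)
    H,W=d.shape; yy,xx=np.mgrid[:H,:W]
    P=deproj(n,np.stack([xx,yy],-1),d); P[d==0]=np.nan
    m=(abs(P[...,0]-.65)<.09)&(abs(P[...,1]+.111)<.12)&(abs(P[...,2]-.010)<.006)&(im.min(-1)>95)&(np.ptp(im,-1)<40)
    m8=cv2.morphologyEx(m.astype(np.uint8),cv2.MORPH_OPEN,np.ones((3,3)))
    k,l,st,ce=cv2.connectedComponentsWithStats(m8); i=1+np.argmax(st[1:,4]); m=l==i
    ys,xs=np.nonzero(m); q=ray_z(n,np.stack([xs,ys],-1),.010)
    print(n,"stand",rectfit(q),m.sum())
    m=(abs(P[...,0]-.555)<.12)&(abs(P[...,1]-.2)<.13)&(abs(P[...,2]-.041)<.008)
    ys,xs=np.nonzero(m); q=ray_z(n,np.stack([xs,ys],-1),.041)
    print(n,"meter",rectfit(q))
    PP.append((P,im))
for col,y0 in(("blue",-.167),("orange",-.068)):
    for sets in ([0],[1],[0,1]):
        Q=np.concatenate([P[(abs(P[...,1]-y0)<.035)&(P[...,2]>.086)&(P[...,2]<.135)&(abs(P[...,0]-.6)<.07)] for P,_ in [PP[i] for i in sets]])
        def res(t):
            c=np.array([t[0],t[1],.11]); v=np.array([-np.sin(t[2])*np.cos(t[3]),-np.sin(t[2])*np.sin(t[3]),np.cos(t[2])])
            w=Q-c; r=np.linalg.norm(w-np.outer(w@v,v),axis=1); return (r-.011)*1000
        s=least_squares(res,[.605,y0,.65,.07],loss="soft_l1",x_scale=[.01,.01,.1,.1])
        print(col,sets,len(Q),np.round(s.x,4),"rms",np.sqrt(np.mean(res(s.x)**2)))
E
python3 fit.py
```

```text
Traceback (most recent call last):
  File "fit.py", line 13, in <module>
    ys,xs=np.nonzero(m); q=ray_z(n,np.stack([xs,ys],-1),.010)
                           ~~~~~^^^^^^^^^^^^^^^^^^^^^^^^^^^^^
  File "h.py", line 18, in ray_z
    a=deproj(n,uv,1.0);o=cam(n)[1];v=a-o
  File "h.py", line 12, in deproj
    p=np.stack([(uv[...,0]-K[0,2])/K[0,0]*d,-(uv[...,1]-K[1,2])/K[1,1]*d,-d],-1)
ValueError: all input arrays must have the same shape
```

```bash
sed -i 's/d=np.asarray(d,float)/d=np.asarray(d,float)*np.ones(uv.shape[:-1])/' h.py; python3 fit.py
```

```text
top stand (array([ 652.5, -110.7]), array([114.8, 169.4]), 4.2) 2379
top meter (array([555. , 206.4]), array([ 99.5, 139.7]), 12.9)
scene stand (array([ 654.9, -113.6]), array([116.7, 173.3]), 4.2) 1168
scene meter (array([554.8, 200.1]), array([105.2, 149.5]), 13.1)
blue [0] 204 [ 0.5982 -0.165   0.636   0.0815] rms 2.4840075465261964
blue [1] 149 [ 0.6023 -0.1653  0.635   0.1147] rms 2.255092019498511
blue [0, 1] 353 [ 0.5997 -0.1654  0.6166  0.0888] rms 2.553604780655222
orange [0] 197 [ 0.6132 -0.0621  0.8552  0.117 ] rms 4.412933834058602
orange [1] 137 [ 0.5954 -0.0661  0.6282  0.1317] rms 2.2950411937846256
orange [0, 1] 334 [ 0.5924 -0.0658  0.6202  0.0973] rms 2.6107594971522183
```

Candidates: the rod in the right sleeve at top (321,190) / scene (312,220), and the turquoise rod lying at top (316,250) / scene (265,268). The enlarged crop shows a white grip and a deep-blue cap on the sleeved one, so that is the one meant. The turquoise rod is the look-alike.

The fits agree with the given sizes: the meter is at (0.555, 0.206) with yaw 13°, and the stand is at (0.653, -0.111) with yaw 4.2°.

Next I'll work out the move to stand off behind the toggle.

```bash
cat >> h.py <<'E'
def rel(p,Rt=None):
    s=telemetry.get_state(); R0=q2R(s["ee_rot"]); Rt=R0 if Rt is None else Rt
    print("t",round(s["clock"],2),"pos",np.round(s["position"],4),"w",round(s["width"],4),"F",np.round(s["contact_force"],1))
    print("shift",np.round(R0.T@(np.asarray(p)-s["position"])*1000,1),"rot",np.round(np.degrees(R.from_matrix(R0.T@Rt).as_rotvec()),1))
def frame(x,z):
    z=np.array(z,float);z/=np.linalg.norm(z);x=np.array(x,float);x-=z*(x@z);x/=np.linalg.norm(x);return np.stack([x,np.cross(z,x),z],1)
mpsi=np.radians(13.0); mx=np.array([np.cos(mpsi),np.sin(mpsi),0]); my=np.array([-mx[1],mx[0],0])
meter=np.array([.555,.206,0])
def mp(x,y,z): return meter+mx*x/1000+my*y/1000+np.array([0,0,z/1000])
Rm_=frame(-mx,[0,0,-1])
E
python3 - <<'E'
from h import *
print(mp(0,-42,43),mp(-19.1,-42,83))
rel(mp(-54,-42,130),Rm_)
E
```

```text
[0.56444794 0.16507646 0.043     ] [0.54583748 0.16077989 0.083     ]
t 1.0 pos [0.1917 0.5422 0.1926] w 0.0853 F [1.1 1.2 0.7]
shift [-431.6 -260.3   62.6] rot [  0.    0.  -32.5]
```

servo_tool:
  steps:
    - [-40,-24,0,0,0,-4]
    - [-80,-48,0,0,0,-8]
    - [-120,-72,0,0,0,-12]
    - [-160,-97,0,0,0,-16]
    - [-200,-121,0,0,0,-20]
    - [-240,-145,0,0,0,-24]
    - [-280,-170,0,0,0,-28]
    - [-320,-193,0,0,0,-32.5]
  hand: 255
  grip_force: 30

```text
clock: 1.8
position: [0.4299, 0.2518, 0.1929]
ee_rot: [0.0, -0.115, 0.993, 0.0]
contact_force: [1.1, 0.6, 0.6]
width: 0.0
```

Run:
```python
from h import *
rel(mp(-54,-42,130),Rm_)
```

```text
t 1.8 pos [0.4299 0.2518 0.1929] w 0.0 F [1.1 0.6 0.6]
shift [ -57.1 -115.    62.9] rot [0.  0.  0.2]
```

servo_tool:
  steps:
    - [-25,-45,0,0,0,0]
    - [-45,-85,20,0,0,0]
    - [-57,-115,50,0,0,0]
    - [-57,-115,90,0,0,0]
    - [-57,-115,122,0,0,0]
    - [-57,-115,122,0,0,0]

```text
clock: 2.4
position: [0.5066, 0.1532, 0.0665]
ee_rot: [-0.005, -0.113, 0.994, -0.0]
contact_force: [-0.6, 0.1, 0.4]
width: -0.0002
```

Run:
```python
from h import *
rel(mp(-54,-42,70),Rm_)
for n,sl,f in(("top",np.s_[140:280,100:260],3),("scene",np.s_[110:230,180:320],3)):
    im,d=cams.get_image(n)
    a=cv2.resize(im[sl],None,fx=f,fy=f,interpolation=cv2.INTER_CUBIC)
    cv2.imwrite(f"pics/{n}1.png",a[:,:,::-1])
A=cv2.imread("pics/top1.png");B=cv2.imread("pics/scene1.png");h=max(A.shape[0],B.shape[0])
A=cv2.copyMakeBorder(A,0,h-A.shape[0],0,0,0);B=cv2.copyMakeBorder(B,0,h-B.shape[0],0,0,0)
cv2.imwrite("pics/c1.png",cv2.resize(np.hstack([A,B]),None,fx=.85,fy=.85))
```

```text
t 2.4 pos [0.5066 0.1532 0.0665] w -0.0002 F [-0.6  0.1  0.4]
shift [-5.  -1.4 -3.5] rot [ 0.  -0.6 -0. ]
```

View pics/c1.png

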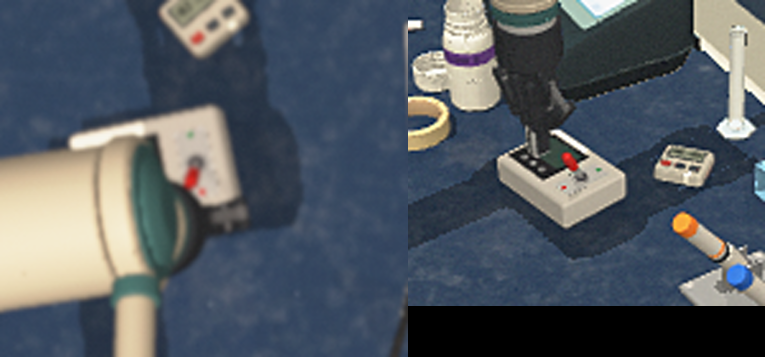

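Run:
```python
from h import *
s=telemetry.get_state(); p=s["position"]
im,d=cams.get_image("scene")
im=im[:,:,::-1].copy()
f=4;x0,y0=200,130
a=cv2.resize(im[y0:y0+110,x0:x0+110],None,fx=f,fy=f,interpolation=cv2.INTER_CUBIC)
def dot(P,c):
    u=(proj("scene",P)-[x0,y0]+.5)*f; cv2.circle(a,(int(u[0]),int(u[1])),3,c,-1)
dot(p,(0,255,0));dot(p+[0,0,.04],(0,255,0))
for P in (mp(0,-42,43),mp(-19,-42,83)): dot(P,(255,0,0))
for P in (mp(27,-42,41),mp(-27,-42,41)): dot(P,(0,255,255))
for P in (mp(50,70,41),mp(50,-70,41),mp(-50,70,41),mp(-50,-70,41)): dot(P,(255,0,255))
cv2.imwrite("pics/c2.png",a)
```

```text
(no output)
```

View pics/c2.png

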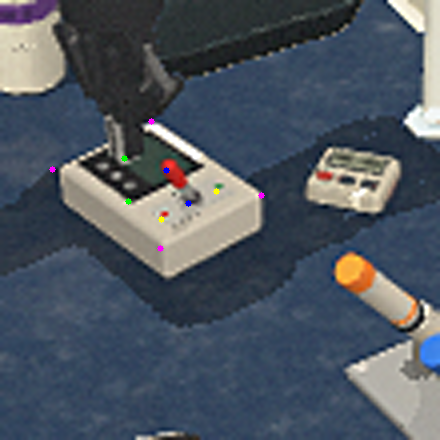

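Run:
```python
from h import *
im,d=cams.get_image("scene")
P=deproj("scene",np.stack(np.meshgrid(np.arange(560),np.arange(420)),-1),d)
for v in range(152,186,2):
    print(v,[tuple(np.round(P[v,u]*1000).astype(int)) for u in (228,230,232,234)])
d0=np.load("scene0.npz")["d"]
df=(d0-d)>.012
a=np.zeros((110,110),np.uint8);a[df[130:240,200:310]]=255
cv2.imwrite("pics/c3.png",cv2.resize(np.vstack([cv2.cvtColor(a,cv2.COLOR_GRAY2BGR),im[130:240,200:310,::-1]]),None,fx=5,fy=5,interpolation=cv2.INTER_NEAREST)[:,:][:600] if 0 else cv2.resize(np.hstack([cv2.cvtColor(a,cv2.COLOR_GRAY2BGR),im[130:240,200:310,::-1]]),None,fx=3.6,fy=3.6,interpolation=cv2.INTER_NEAREST))
```

```text
152 [(np.int64(500), np.int64(133), np.int64(187)), (np.int64(506), np.int64(134), np.int64(184)), (np.int64(514), np.int64(140), np.int64(178)), (np.int64(520), np.int64(140), np.int64(176))]
154 [(np.int64(499), np.int64(133), np.int64(180)), (np.int64(508), np.int64(141), np.int64(173)), (np.int64(520), np.int64(156), np.int64(160)), (np.int64(510), np.int64(114), np.int64(187))]
156 [(np.int64(504), np.int64(148), np.int64(163)), (np.int64(507), np.int64(140), np.int64(166)), (np.int64(76), np.int64(-977), np.int64(952)), (np.int64(511), np.int64(118), np.int64(178))]
158 [(np.int64(501), np.int64(142), np.int64(161)), (np.int64(505), np.int64(136), np.int64(163)), (np.int64(509), np.int64(131), np.int64(164)), (np.int64(508), np.int64(112), np.int64(176))]
160 [(np.int64(503), np.int64(148), np.int64(150)), (np.int64(507), np.int64(142), np.int64(152)), (np.int64(507), np.int64(126), np.int64(161)), (np.int64(512), np.int64(123), np.int64(161))]
162 [(np.int64(503), np.int64(150), np.int64(141)), (np.int64(508), np.int64(146), np.int64(142)), (np.int64(510), np.int64(137), np.in
[... 1449 characters left out ...]
int64(526), np.int64(206), np.int64(40)), (np.int64(527), np.int64(193), np.int64(48)), (np.int64(535), np.int64(196), np.int64(43))]
180 [(np.int64(515), np.int64(197), np.int64(42)), (np.int64(520), np.int64(193), np.int64(43)), (np.int64(526), np.int64(191), np.int64(42)), (np.int64(531), np.int64(187), np.int64(42))]
182 [(np.int64(514), np.int64(196), np.int64(35)), (np.int64(515), np.int64(182), np.int64(44)), (np.int64(522), np.int64(183), np.int64(40)), (np.int64(526), np.int64(177), np.int64(43))]
184 [(np.int64(510), np.int64(188), np.int64(34)), (np.int64(514), np.int64(181), np.int64(37)), (np.int64(518), np.int64(173), np.int64(41)), (np.int64(521), np.int64(166), np.int64(45))]
```

View pics/c3.png

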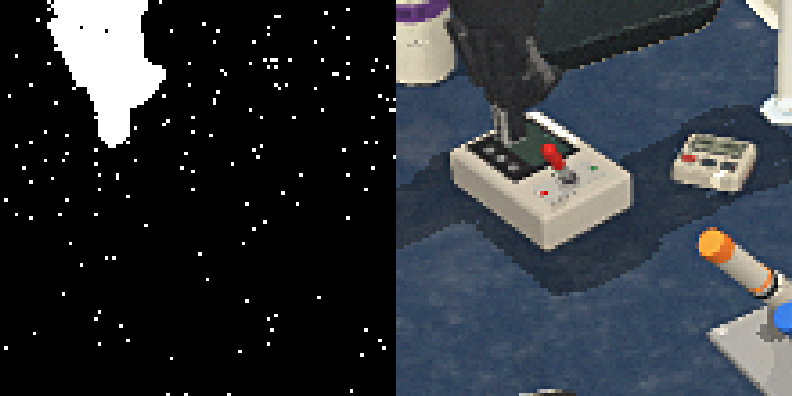

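Run:
```python
from h import *
s=telemetry.get_state()
for k in s: print(k,np.round(s[k],4))
im,d=cams.get_image("scene");
s=telemetry.get_state()
print(s["position"],s["clock"],s["qd"])
P=deproj("scene",np.stack(np.meshgrid(np.arange(560),np.arange(420)),-1),d)
print(np.round(P[160:186:2,229],3))
# initial picture: gripper tip in scene0
d0=np.load("scene0.npz")["d"]; P0=deproj("scene",np.stack(np.meshgrid(np.arange(560),np.arange(420)),-1),d0)
m=(abs(P0[...,0]-.19)<.12)&(abs(P0[...,1]-.54)<.12)&(P0[...,2]>.12)&(d0>0)
print(m.sum(), np.percentile(P0[m],[0,1,2,5,10],axis=0).round(3))
```

```text
clock 2.6
qpos [ 1.6360e-01  3.1100e-01  1.7764e+00  1.0000e-04  1.0502e+00 -1.6352e+00]
qd [ 0.0012 -0.0095 -0.0013  0.0006 -0.0043 -0.0018]
effort [-1.55200e-01 -3.89054e+01 -2.01369e+01 -9.40000e-03  3.69000e-02
  0.00000e+00]
position [0.5122 0.1549 0.0726]
ee_rot [ 2.000e-03 -1.137e-01  9.935e-01  1.000e-04]
contact_force [ 0.2148 -0.3623 -0.1927]
moment [-0.0011 -0.0022  0.0429]
width 0.0
[0.51224911 0.1549865  0.07277724] 2.65 [ 2.20221200e-03 -3.95013024e-03  6.27478969e-03 -2.81895708e-04
 -3.27106293e-03 -4.76092850e-05]
[[0.505 0.146 0.15 ]
 [0.505 0.146 0.143]
 [0.504 0.147 0.136]
 [0.504 0.147 0.129]
 [0.504 0.15  0.12 ]
 [0.539 0.243 0.044]
 [0.534 0.232 0.044]
 [0.531 0.224 0.043]
 [0.526 0.214 0.043]
 [0.522 0.206 0.042]
 [0.52  0.2   0.038]
 [0.515 0.189 0.04 ]
 [0.514 0.19  0.032]]
2482 [[0.156 0.466 0.244]
 [0.158 0.471 0.251]
 [0.159 0.473 0.258]
 [0.161 0.478 0.274]
 [0.164 0.492 0.304]]
```

Run:
```python
from h import *
s=telemetry.get_state(); p=s["position"]; Rt=q2R(s["ee_rot"])
out=[]
for n,x0,y0,w,h,f in(("scene",205,110,70,90,6),("top",140,160,70,90,5)):
    im,d=cams.get_image(n); im=im[:,:,::-1]
    a=cv2.resize(im[y0:y0+h,x0:x0+w],None,fx=f,fy=f,interpolation=cv2.INTER_NEAREST)
    for b in (0,.02,.04,.073,.1):
        u=(proj(n,p-Rt[:,2]*b)-[x0,y0]+.5)*f; cv2.circle(a,(int(u[0]),int(u[1])),3,(0,255,0),-1); print(n,b,u/f+[x0,y0])
    out.append(a[:450] if a.shape[0]>450 else cv2.copyMakeBorder(a,0,450-a.shape[0],0,0,0))
h=max(o.shape[0] for o in out)
cv2.imwrite("pics/c4.png",np.hstack(out))
```

```text
scene 0 [232.47588349 179.72034783]
scene 0.02 [231.93519476 174.32535597]
scene 0.04 [231.38515038 168.83701342]
scene 0.073 [230.45646811 159.57062218]
scene 0.1 [229.67639038 151.78700703]
top 0 [179.08905109 226.68350937]
top 0.02 [177.23956787 226.76208222]
top 0.04 [175.31008359 226.84405381]
top 0.073 [171.93721412 226.98734571]
top 0.1 [168.98611497 227.11271925]
```

View pics/c4.png

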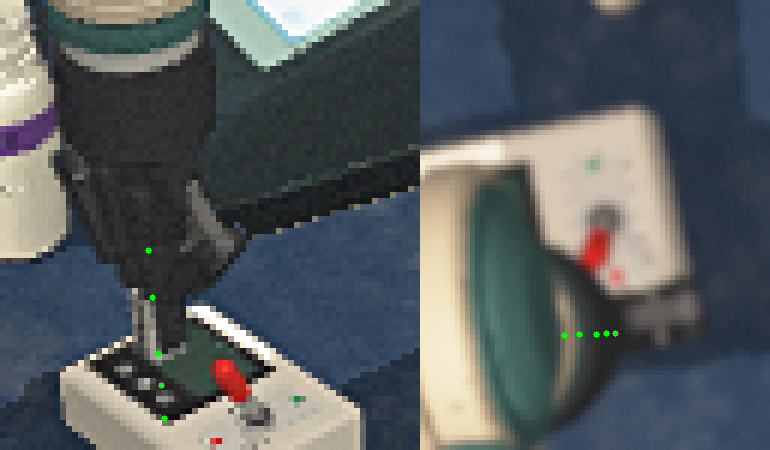

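Run:
```python
from h import *
rel(mp(-8,-42,70),Rm_)
```

```text
t 2.75 pos [0.5118 0.1549 0.0725] w 0.0001 F [ 0.3  0.1 -0.2]
shift [-45.6  -2.    2.7] rot [-0.   0.2  0.1]
```

servo_tool:
  steps:
    - [-6,-2,2,0,0,0]
    - [-12,-2,2,0,0,0]
    - [-18,-2,2,0,0,0]
    - [-22,-2,2,0,0,0]
    - [-22,-2,2,0,0,0]

```text
clock: 3.25
position: [0.5333, 0.1575, 0.0685]
ee_rot: [0.0, -0.113, 0.994, 0.0]
contact_force: [-0.2, 0.5, -0.1]
width: -0.0002
```

Run:
```python
from h import *
rel(mp(-8,-42,70),Rm_)
im,d=cams.get_image("scene"); a=cv2.resize(im[110:210,200:310,::-1],None,fx=6,fy=6,interpolation=cv2.INTER_NEAREST)
cv2.imwrite("pics/c5.png",a)
```

```text
t 3.25 pos [0.5333 0.1575 0.0685] w -0.0002 F [-0.2  0.5 -0.1]
shift [-24.    0.3  -1.5] rot [0. 0. 0.]
```

View pics/c5.png

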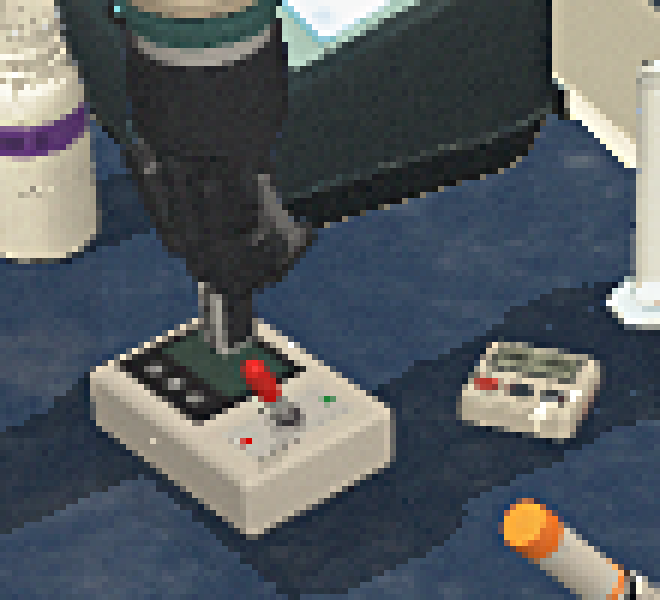

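Run:
```python
from h import *
s=telemetry.get_state();p=s["position"]
for z in (0,.03,.035,.04,.045): print(z,proj("scene",p+[0,0,z]))
im,d=cams.get_image("scene")
P=deproj("scene",np.stack(np.meshgrid(np.arange(560),np.arange(420)),-1),d)
for v in range(155,172): print(v,[tuple((P[v,u]*1000).round().astype(int).tolist()) for u in range(233,244,2)])
```

```text
0 [237.89588037 177.99193239]
0.03 [237.200317   169.89617019]
0.035 [237.08265807 168.52672101]
0.04 [236.96449591 167.15141461]
0.045 [236.84582728 165.77021331]
155 [(524, 158, 155), (525, 146, 161), (529, 140, 163), (529, 125, 171), (533, 119, 174), (534, 107, 180)]
156 [(524, 159, 150), (525, 147, 157), (529, 140, 159), (529, 125, 168), (531, 117, 172), (536, 112, 173)]
157 [(524, 160, 146), (524, 144, 155), (529, 141, 155), (528, 125, 165), (532, 118, 168), (543, 130, 157)]
158 [(523, 159, 143), (523, 144, 152), (528, 140, 152), (528, 124, 162), (531, 116, 166), (633, 343, 0)]
159 [(523, 160, 139), (525, 149, 145), (528, 141, 149), (530, 129, 155), (543, 145, 141), (631, 339, -1)]
160 [(522, 158, 137), (524, 145, 144), (531, 148, 140), (539, 152, 135), (542, 144, 139), (629, 336, -3)]
161 [(522, 158, 134), (525, 149, 138), (531, 150, 135), (537, 147, 135), (543, 147, 133), (624, 323, 2)]
162 [(523, 161, 128), (526, 152, 132), (531, 149, 133), (535, 144, 134), (542, 145, 131), (622, 320, 0)]
163 [(521, 157, 127), (525, 151, 130), (531, 149, 129), (535, 145, 130), (541, 144, 128), (621, 319, -2)]
164 [(522, 159, 123), (524, 148, 128), (529, 145, 128), (535, 144, 127), (540, 142, 127), (591, 249, 45)]
165 [(562, 263, 43), (524, 149, 125), (529, 148, 123), (533, 140, 127), (540, 143, 122), (590, 246, 43)]
166 [(559, 255, 45), (523, 148, 121), (529, 148, 119), (535, 146, 119), (542, 147, 115), (588, 242, 43)]
167 [(558, 253, 43), (524, 152, 115), (528, 145, 118), (536, 149, 113), (578, 235, 46), (585, 236, 43)]
168 [(553, 243, 46), (559, 241, 45), (528, 146, 114), (570, 234, 46), (579, 238, 41), (583, 232, 43)]
169 [(551, 239, 45), (558, 237, 44), (564, 235, 44), (567, 227, 47), (575, 230, 43), (580, 225, 44)]
170 [(551, 238, 43), (554, 229, 47), (562, 233, 41), (565, 222, 47), (545, 158, 93), (553, 161, 89)]
171 [(76, -977, 952), (555, 233, 40), (558, 224, 45), (565, 224, 42), (545, 158, 89), (552, 159, 87)]
```

The fingers end about 42 mm higher than the reported TCP: scene row 168 gives z≈0.112, against 0.0685 reported. The toggle hasn't moved and there is no contact force. I'll trust the picture, so I'm backing off, going lower and checking again.

servo_tool:
  steps:
    - [12,0,0,0,0,0]
    - [24,0,0,0,0,0]
    - [24,0,12,0,0,0]
    - [24,0,24,0,0,0]
    - [24,0,36,0,0,0]
    - [24,0,36,0,0,0]
    - [24,0,36,0,0,0]

```text
clock: 4.05
position: [0.5089, 0.1519, 0.0319]
ee_rot: [-0.001, -0.113, 0.994, -0.0]
contact_force: [-0.0, 0.2, -0.6]
width: -0.0
```

```bash
cat > look.py <<'E'
from h import *
import sys
n,x0,y0,w,h,f,out=sys.argv[1],*map(int,sys.argv[2:6]),float(sys.argv[6]),sys.argv[7]
s=telemetry.get_state()
im,d=cams.get_image(n); np.savez("last_"+n+".npz",im=im,d=d)
cv2.imwrite("pics/"+out,cv2.resize(im[y0:y0+h,x0:x0+w,::-1],None,fx=f,fy=f,interpolation=cv2.INTER_CUBIC))
print("t",round(s["clock"],2),np.round(s["position"],4),np.round(s["ee_rot"],3),"F",np.round(s["contact_force"],1),"w",round(s["width"],4))
E
python3 look.py scene 200 110 110 100 6 c6.png
python3 - <<'E'
from h import *
rel(mp(-8,-42,30),Rm_)
d=np.load("last_scene.npz")["d"]
P=deproj("scene",np.stack(np.meshgrid(np.arange(560),np.arange(420)),-1),d)
for v in range(166,186,1): print(v,[tuple((P[v,u]*1000).round().astype(int).tolist()) for u in range(227,240,2)])
E
```

```text
t 4.05 [0.5089 0.1519 0.0319] [-0.001 -0.113  0.994 -0.   ] F [-0.   0.2 -0.6] w -0.0
t 4.1 pos [0.5094 0.152  0.0323] w -0.0001 F [-0.6  0.1  0. ]
shift [-48.6   0.3   2.3] rot [ 0. -0.  0.]
166 [(498, 147, 131), (498, 133, 139), (505, 133, 137), (520, 155, 118), (508, 109, 150), (511, 103, 152), (513, 92, 158)]
167 [(499, 152, 124), (503, 146, 126), (504, 131, 135), (516, 147, 121), (508, 110, 146), (509, 99, 152), (511, 89, 158)]
168 [(499, 152, 120), (502, 143, 124), (505, 136, 128), (509, 129, 131), (508, 112, 141), (510, 101, 147), (514, 96, 149)]
169 [(499, 152, 117), (501, 143, 122), (507, 140, 121), (505, 120, 134), (507, 111, 139), (510, 101, 144), (76, -977, 952)]
170 [(499, 155, 111), (501, 142, 119), (504, 135, 122), (506, 123, 128), (507, 111, 135), (510, 103, 139), (525, 126, 120)]
171 [(501, 160, 104), (501, 144, 114), (504, 136, 118), (506, 124, 124), (507, 112, 132), (516, 118, 125), (565, 223, 43)]
172 [(500, 159, 101), (502, 147, 108), (507, 143, 109), (506, 124, 121), (507, 111, 128), (557, 221, 43), (562, 216, 44)]
173 [(498, 155, 101), (501, 146, 105), (505, 14
[... 782 characters left out ...]
80 [(513, 199, 41), (500, 149, 78), (504, 143, 81), (508, 137, 82), (517, 144, 75), (536, 176, 48), (545, 180, 42)]
181 [(511, 195, 41), (516, 192, 41), (505, 145, 76), (512, 148, 70), (531, 178, 44), (537, 178, 42), (541, 172, 45)]
182 [(508, 190, 42), (513, 184, 43), (519, 184, 41), (524, 179, 43), (530, 177, 42), (534, 172, 43), (540, 169, 43)]
183 [(510, 194, 34), (512, 183, 40), (517, 178, 42), (521, 173, 44), (528, 173, 41), (531, 163, 46), (537, 163, 45)]
184 [(509, 192, 32), (512, 184, 36), (516, 177, 39), (519, 169, 43), (525, 167, 42), (530, 162, 43), (536, 161, 42)]
185 [(510, 196, 25), (511, 182, 34), (515, 175, 37), (518, 167, 41), (523, 161, 43), (526, 153, 47), (534, 157, 42)]
```

View pics/c6.png

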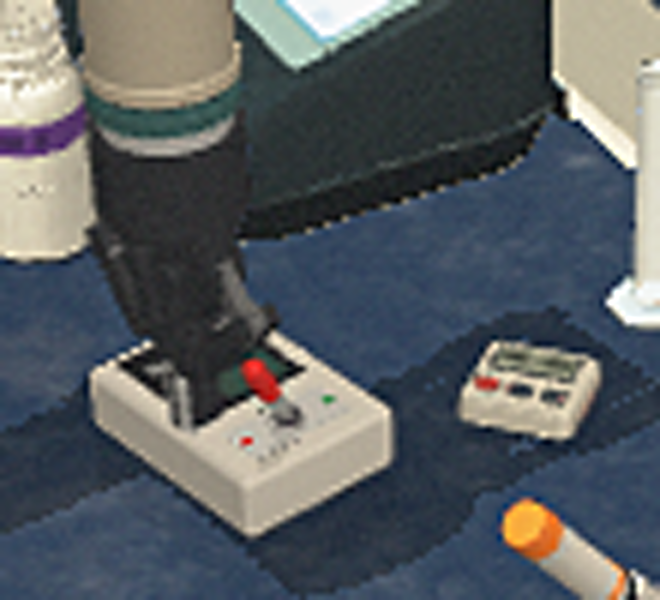

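The finger end is now at z≈0.073 (scene row 181) behind the toggle, whose tip is at (243,172). Now the push.

servo_tool:
  steps:
    - [-8,0,0,0,0,0]
    - [-16,0,0,0,0,0]
    - [-24,0,0,0,0,0]
    - [-32,0,0,0,0,0]
    - [-40,0,0,0,0,0]
    - [-46,0,0,0,0,0]
    - [-50,0,0,0,0,0]
    - [-50,0,0,0,0,0]

```text
clock: 4.9
position: [0.5586, 0.1633, 0.0325]
ee_rot: [0.0, -0.113, 0.994, 0.0]
contact_force: [-0.5, -0.6, 0.8]
width: 0.0001
```

```bash
python3 look.py scene 200 110 110 100 6 c7.png
```

```text
t 4.9 [0.5586 0.1633 0.0325] [ 0.    -0.113  0.994  0.   ] F [-0.5 -0.6  0.8] w 0.0001
```

View pics/c7.png

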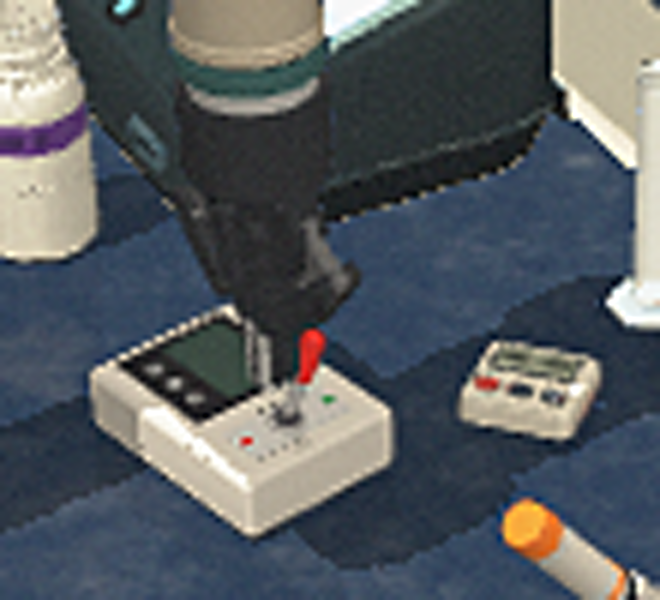

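The toggle now leans to the green-dot side: scene (252,167) at the tip, against a pivot at (247,178). I'm retreating up and towards the stand standoff, then checking both the switch and the tool offset with the tool tilted.

servo_tool:
  steps:
    - [15,0,0,0,0,0]
    - [20,0,-30,0,0,0]
    - [20,0,-75,0,0,0]
    - [20,0,-120,0,0,0]
    - [20,-40,-150,0,0,0]
    - [20,-80,-160,0,0,0]
    - [20,-125,-160,0,0,0]
    - [20,-170,-160,0,0,0]
  hand: 75

```text
clock: 5.75
position: [0.5766, -0.0082, 0.1936]
ee_rot: [0.001, -0.114, 0.993, -0.0]
contact_force: [0.7, -0.0, 0.9]
width: 0.0599
```

```bash
cat >> h.py <<'E'
sy=np.radians(4.2); L=.63
u=np.array([-np.sin(L)*np.cos(sy),-np.sin(L)*np.sin(sy),np.cos(L)])
G=np.array([.605,-.165,.1045])
Rg=frame(np.cross([-np.sin(sy),np.cos(sy),0],-u),-u)
E
python3 look.py top 100 130 200 150 3.5 c8.png
python3 - <<'E'
from h import *
print(Rg, np.cross(Rg[:,2],Rg[:,0]))
off=.042
rel(G+u*(.081-off),Rg)   # tip 81 mm back from G => A hypothesis
E
```

```text
t 5.75 [ 0.5766 -0.0082  0.1936] [ 0.001 -0.114  0.993 -0.   ] F [ 0.7 -0.   0.9] w 0.0599
[[-0.80585753 -0.0732382   0.5875626 ]
 [-0.05917848  0.99731448  0.0431479 ]
 [-0.58914476  0.         -0.80802751]] [-0.0732382   0.99731448  0.        ]
t 5.8 pos [ 0.5785 -0.0164  0.1929] w 0.0604 F [ 1.7 -3.9 -0.5]
shift [  30.  -146.9   58.1] rot [  2.2 -35.9   8.5]
```

View pics/c8.png

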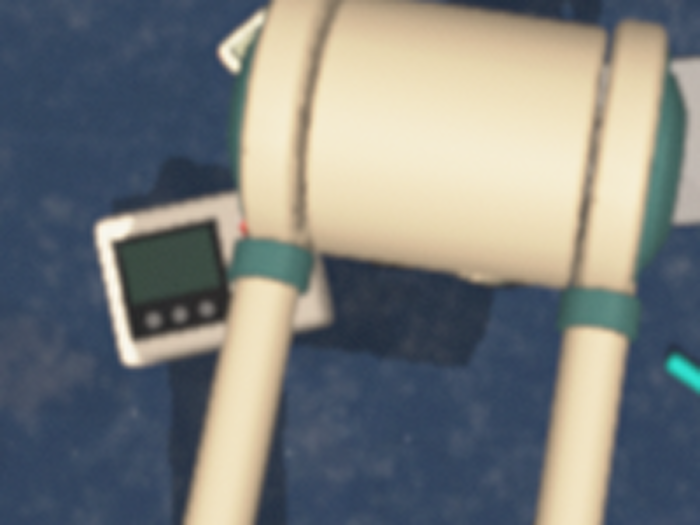

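servo_tool:
  steps:
    - [5,-35,0,0,-6,1.5]
    - [10,-75,0,1,-13,3]
    - [18,-110,5,1,-20,5]
    - [25,-135,15,2,-27,6.5]
    - [30,-147,30,2.2,-33,8]
    - [30,-147,45,2.2,-35.9,8.5]
    - [30,-147,58,2.2,-35.9,8.5]
    - [30,-147,58,2.2,-35.9,8.5]

```text
clock: 6.6
position: [0.5871, -0.147, 0.1455]
ee_rot: [0.293, -0.028, 0.956, 0.01]
contact_force: [0.9, 0.6, -0.5]
width: 0.0605
```

```bash
python3 look.py scene 210 120 160 150 4 c9.png
python3 - <<'E'
from h import *
rel(G+u*(.081-.042),Rg)
s=telemetry.get_state();p=s["position"]; print(s["qpos"].round(2))
Rt=q2R(s["ee_rot"])
a=cv2.imread("pics/c9.png")
def dot(P,c):
    w=(proj("scene",P)-[210,120]+.5)*4; cv2.circle(a,(int(w[0]),int(w[1])),3,c,-1)
for k in(0,.042,.061,.115): dot(p-Rt[:,2]*k,(0,255,0))
dot(p+[0,0,.042],(0,0,255))
for k in(-.048,0,.036): dot(G+u*k,(255,0,255))
cv2.imwrite("pics/c9.png",a)
E
python3 look.py top 240 110 160 150 4 c9t.png
```

```text
t 6.6 [ 0.5871 -0.147   0.1455] [ 0.293 -0.028  0.956  0.01 ] F [ 0.9  0.6 -0.5] w 0.0605
t 6.65 pos [ 0.5883 -0.1474  0.1467] w 0.06 F [ 0.2 -0.3  0.2]
shift [ 12.  -18.9   4.7] rot [-0.3 -1.9 -0.7]
[-0.6   0.11  2.04  0.66  0.6  -2.7 ]
t 6.65 [ 0.5883 -0.1474  0.1467] [ 0.294 -0.029  0.955  0.01 ] F [ 0.2 -0.3  0.2] w 0.06
```

View pics/c9.png

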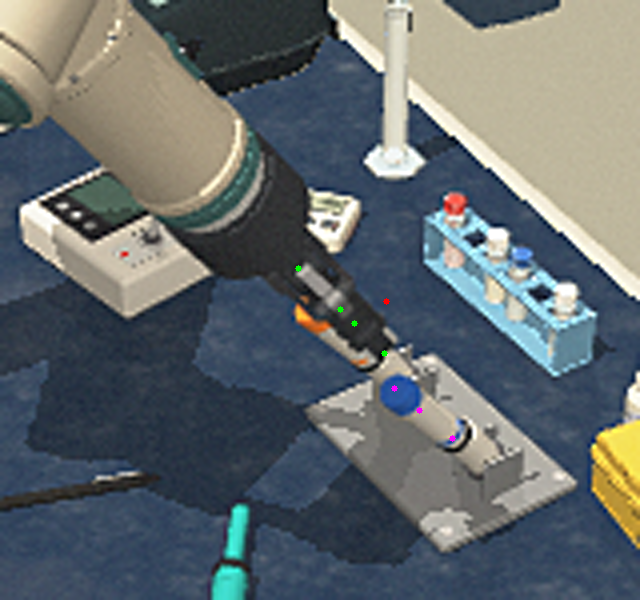

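View pics/c9t.png

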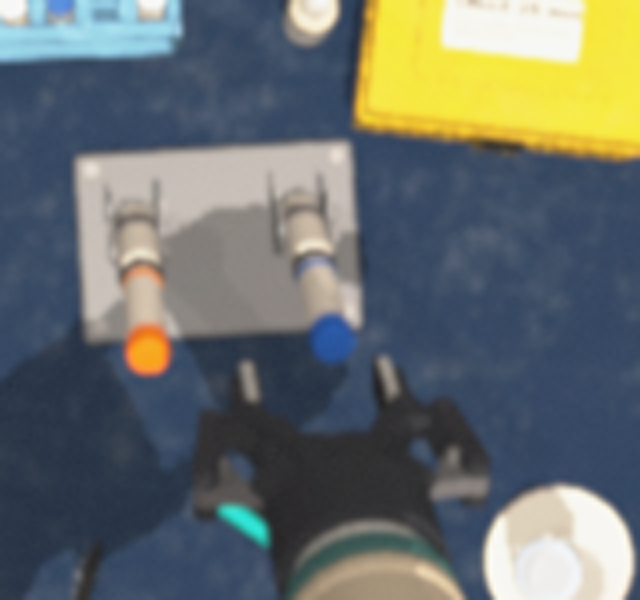

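Joint 6 has run into its -2.7 limit, which is why the pose stopped short. I'll pull back and give the tool a half turn about its z axis, which is the same grasp. The top view shows both fingers clear of the blue cap at (323,194).

servo_tool:
  steps:
    - [0,0,-20,0,0,8]
    - [0,0,-40,0,0,16]
    - [0,0,-50,0,0,24]
    - [0,0,-50,0,0,32]
    - [0,0,-50,0,0,40]
    - [0,0,-50,0,0,48]
    - [0,0,-50,0,0,56]
    - [0,0,-50,0,0,64]

```text
clock: 7.5
position: [0.5611, -0.1497, 0.1896]
ee_rot: [0.245, 0.484, 0.824, 0.165]
contact_force: [0.5, -0.3, 0.1]
width: 0.0603
```

servo_tool:
  steps:
    - [0,0,0,0,0,8]
    - [0,0,0,0,0,16]
    - [0,0,0,0,0,24]
    - [0,0,0,0,0,32]
    - [0,0,0,0,0,40]
    - [0,0,0,0,0,48]
    - [0,0,0,0,0,56]
    - [0,0,0,0,0,64]

```text
clock: 8.3
position: [0.5611, -0.1496, 0.1895]
ee_rot: [0.12, 0.847, 0.442, 0.269]
contact_force: [1.6, 0.1, 0.0]
width: 0.0605
```

```bash
cat >> h.py <<'E'
Rg2=Rg@np.diag([-1,-1,1])
E
python3 - <<'E'
from h import *
rel(G+u*(.081-.042),Rg2)
print(telemetry.get_state()["qpos"].round(2))
E
```

```text
t 8.3 pos [ 0.5611 -0.1496  0.1895] w 0.0605 F [1.6 0.1 0. ]
shift [-22.8   0.6  55.5] rot [-0.4  1.9 51.1]
[-0.64  0.03  2.01  0.59  0.71 -0.41]
```

servo_tool:
  steps:
    - [-4,0,0,0,0,8]
    - [-8,0,0,0,0,16]
    - [-12,0,5,0,0.5,24]
    - [-16,0,10,0,1,32]
    - [-20,0.6,15,-0.2,1.5,40]
    - [-23,0.6,25,-0.4,1.9,47]
    - [-23,0.6,35,-0.4,1.9,51]
    - [-23,0.6,35,-0.4,1.9,51]

```text
clock: 9.1
position: [0.5701, -0.1672, 0.1514]
ee_rot: [-0.012, 0.95, 0.038, 0.309]
contact_force: [0.5, -0.1, 0.8]
width: 0.0603
```

```bash
python3 look.py scene 210 120 160 150 4 d1.png;python3 look.py top 240 110 160 150 4 d1t.png
python3 - <<'E'
from h import *
rel(G+u*(.081-.042),Rg2)
s=telemetry.get_state();p=s["position"]; print(s["qpos"].round(2))
Rt=q2R(s["ee_rot"])
for n,x0,y0,f in(("scene",210,120,"d1.png"),("top",240,110,"d1t.png")):
    a=cv2.imread("pics/"+f)
    def dot(P,c):
        w=(proj(n,P)-[x0,y0]+.5)*4; cv2.circle(a,(int(w[0]),int(w[1])),2,c,-1)
    for sg in(-1,1):
      for k in(0,.02,.042,.061): dot(p-Rt[:,2]*k+sg*.03*Rt[:,1],(0,255,0))
      dot(p+[0,0,.042]+sg*.03*Rt[:,1],(0,0,255))
    for k in(-.048,0,.036): dot(G+u*k,(255,0,255))
    cv2.imwrite("pics/"+f,a)
E
```

```text
t 9.1 [ 0.5701 -0.1672  0.1514] [-0.012  0.95   0.038  0.309] F [ 0.5 -0.1  0.8] w 0.0603
t 9.15 [ 0.5701 -0.1673  0.1519] [-0.011  0.95   0.038  0.309] F [-0.1  0.4 -0.5] w 0.0604
t 9.2 pos [ 0.57   -0.1675  0.1522] w 0.0602 F [ 0.3 -0.3  0.2]
shift [ 0.2  0.1 20.2] rot [-0.1  0.   0.4]
[-0.69  0.09  2.07  0.76  0.64  0.26]
```

View pics/d1.png

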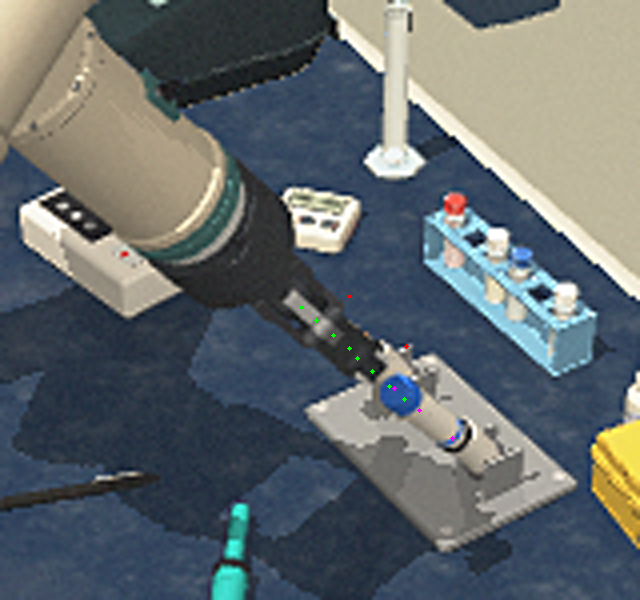

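View pics/d1t.png

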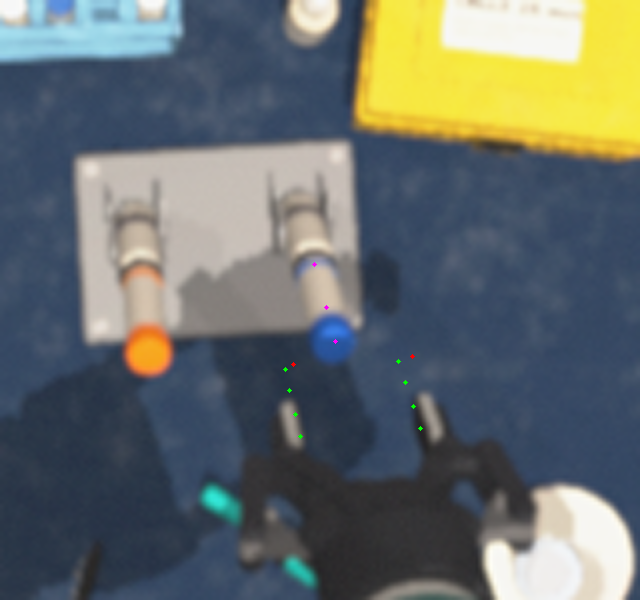

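Run:
```python
from h import *
s=telemetry.get_state();p=s["position"];Rt=q2R(s["ee_rot"])
for n in("top","scene"):
    d=np.load(f"last_{n}.npz")["d"]
    P=deproj(n,np.stack(np.meshgrid(np.arange(560),np.arange(420)),-1),d)
    q=(P-p)@Rt*1000  # tool coords
    m=(d>0)&(abs(q[...,0])<16)&(abs(q[...,1])>26)&(abs(q[...,1])<52)&(q[...,2]>-110)&(q[...,2]<15)&(P[...,2]>.1)
    for sg in(-1,1):
        mm=m&(np.sign(q[...,1])==sg); z=np.sort(q[mm][:,2])[::-1]
        print(n,sg,mm.sum(),z[:12].round(0), q[mm&(q[...,2]>-60)].mean(0).round(0),np.percentile(q[mm&(q[...,2]>-60)],[5,95],axis=0).round(0))
    # blue cap & grip in tool coords
    b=(d>0)&(abs(P[...,0]-.6)<.06)&(abs(P[...,1]+.165)<.025)&(P[...,2]>.085)&(q[...,2]>-5)
    print("probe",q[b].mean(0).round(1),np.percentile(q[b],[2,50,98],axis=0).round(0).tolist())
```

```text
top -1 200 [-46. -47. -47. -48. -50. -50. -52. -52. -53. -53. -54. -54.] [  8. -37. -54.] [[  6. -43. -59.]
 [ 11. -32. -47.]]
top 1 225 [-44. -45. -46. -47. -48. -48. -48. -49. -49. -50. -51. -51.] [  5.  33. -53.] [[ -7.  29. -59.]
 [ 11.  41. -46.]]
probe [ 3.7 -1.9 45.9] [[-11.0, -11.0, 21.0], [5.0, -2.0, 41.0], [10.0, 9.0, 88.0]]
scene -1 9 [-49. -49. -51. -53. -54. -54. -54. -55. -59.] [  6. -30. -53.] [[ -8. -31. -57.]
 [ 13. -28. -49.]]
scene 1 45 [-46. -48. -48. -50. -51. -51. -51. -52. -53. -53. -54. -54.] [  2.  40. -54.] [[ -8.  34. -59.]
 [ 12.  45. -48.]]
probe [ 1.5  6.8 45.6] [[-10.0, -8.0, 21.0], [1.0, 8.0, 42.0], [12.0, 13.0, 85.0]]
```

Run:
```python
from h import *
s=telemetry.get_state();p=s["position"];Rt=q2R(s["ee_rot"])
for n in("top","scene"):
    d=np.load(f"last_{n}.npz")["d"]
    P=deproj(n,np.stack(np.meshgrid(np.arange(560),np.arange(420)),-1),d); q=(P-p)@Rt*1000
    m=(d>0)&(abs(q[...,0])<40)&(abs(q[...,1])<24)&(q[...,2]<-30)&(q[...,2]>-220)
    z=np.sort(q[m][:,2])[::-1]; print(n,m.sum(),z[:10].round(),np.percentile(z,[90,70,50]).round())
rel(G-u*.062,Rg2)
```

```text
top 858 [-109. -110. -110. -111. -111. -112. -112. -112. -112. -113.] [-126. -171. -188.]
scene 209 [-107. -110. -126. -128. -129. -131. -131. -132. -132. -132.] [-137. -174. -194.]
t 9.2 pos [ 0.57   -0.1675  0.1522] w 0.0602 F [ 0.3 -0.3  0.2]
shift [  0.2   0.3 121.2] rot [-0.1  0.   0.4]
```

servo_tool:
  steps:
    - [0,0,20,0,0,0.4]
    - [0,0,40,0,0,0.4]
    - [0,0,60,0,0,0.4]
    - [0,0,78,0,0,0.4]
    - [0,0,95,0,0,0.4]
    - [0,0,108,0,0,0.4]
    - [0,0,118,0,0,0.4]
    - [0,0,118,0,0,0.4]

```text
clock: 10.0
position: [0.6392, -0.1621, 0.0558]
ee_rot: [-0.013, 0.95, 0.034, 0.309]
contact_force: [-0.7, 0.6, -0.2]
width: 0.0603
```

```bash
python3 look.py scene 240 150 130 120 5 d2.png;python3 look.py top 260 120 130 120 5 d2t.png
python3 - <<'E'
from h import *
rel(G-u*.062,Rg2)
cv2.imwrite("pics/d2.png",cv2.resize(np.hstack([cv2.imread("pics/d2.png"),cv2.imread("pics/d2t.png")]),None,fx=.61,fy=.61,interpolation=cv2.INTER_AREA))
E
```

```text
t 10.0 [ 0.6392 -0.1621  0.0558] [-0.013  0.95   0.034  0.309] F [-0.7  0.6 -0.2] w 0.0603
t 10.05 [ 0.639  -0.1622  0.0563] [-0.012  0.95   0.034  0.309] F [-0.8  0.3 -0.2] w 0.0602
t 10.1 pos [ 0.6389 -0.1624  0.0567] w 0.0602 F [-0.5 -0.4 -0.8]
shift [0.7 0.1 3.4] rot [-0.1  0.  -0.1]
```

View pics/d2.png

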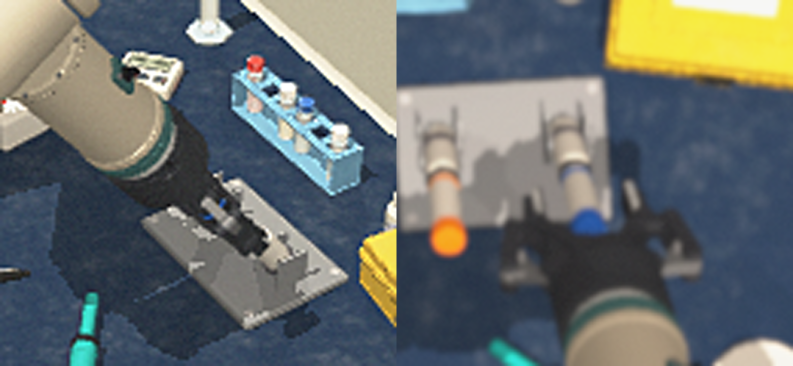

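Run:
```python
from h import *
a=[]
for n,x0,y0 in(("scene",195,140),("top",115,160)):
    im=np.load(f"last_{n}.npz")["im"][y0:y0+80,x0:x0+90,::-1]; im=cv2.resize(im,None,fx=4.4,fy=4.4,interpolation=cv2.INTER_CUBIC)
    for P,c in((mp(19.1,-42,83),(0,255,0)),(mp(-19.1,-42,83),(255,0,255))):
        w=(proj(n,P)-[x0,y0]+.5)*4.4; cv2.circle(im,(int(w[0]),int(w[1])),3,c,1)
    a.append(im)
cv2.imwrite("pics/sw.png",np.hstack(a))
```

```text
(no output)
```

View pics/sw.png

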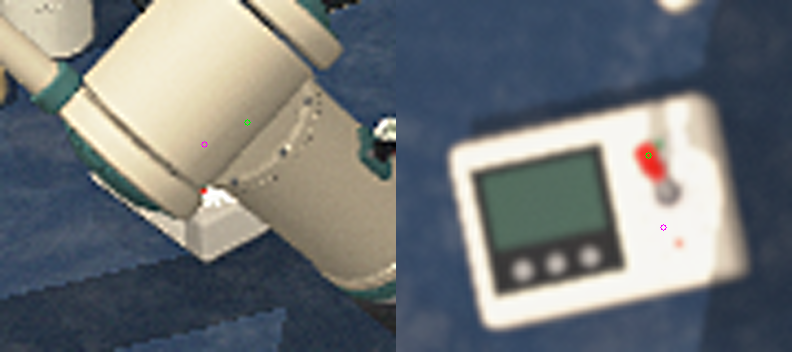

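In the top view the red toggle lies at the computed on point, (262,195), so the switch is on. Now I'll grip the probe.

servo_tool:
  steps:
    - [0,0,0,0,0,0]
    - [0,0,0,0,0,0]
    - [0,0,0,0,0,0]
    - [0,0,0,0,0,0]
    - [0,0,0,0,0,0]
    - [0,0,0,0,0,0]
  hand: 255
  grip_force: 40

```text
clock: 10.7
position: [0.6384, -0.1626, 0.0567]
ee_rot: [-0.012, 0.95, 0.033, 0.309]
contact_force: [-3.1, -1.1, 5.6]
width: 0.021
```

servo_tool:
  steps:
    - [0,0,-8,0,0,0]
    - [0,0,-16,0,0,0]
    - [0,0,-24,0,0,0]
    - [0,0,-32,0,0,0]
    - [0,0,-40,0,0,0]
    - [0,0,-40,0,0,0]

```text
clock: 11.3
position: [0.6145, -0.1644, 0.0894]
ee_rot: [-0.012, 0.95, 0.033, 0.309]
contact_force: [0.2, -0.4, -1.1]
width: 0.021
```

```bash
python3 look.py scene 240 150 130 120 5 d3.png;python3 look.py top 260 120 130 120 5 d3t.png
python3 - <<'E'
from h import *
cv2.imwrite("pics/d3.png",cv2.resize(np.hstack([cv2.imread("pics/d3.png"),cv2.imread("pics/d3t.png")]),None,fx=.61,fy=.61,interpolation=cv2.INTER_AREA))
E
```

```text
t 11.3 [ 0.6145 -0.1644  0.0894] [-0.012  0.95   0.033  0.309] F [ 0.2 -0.4 -1.1] w 0.021
t 11.35 [ 0.6146 -0.1644  0.089 ] [-0.012  0.95   0.033  0.309] F [-0.9 -0.1 -0.4] w 0.0211
```

View pics/d3.png

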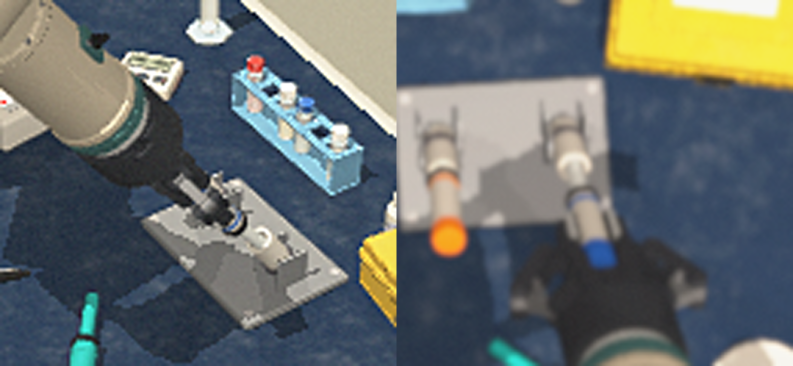

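The probe is sliding out with the gripper, and the shaft shows between the flange and the mouth at top (354,174). I'll continue.

servo_tool:
  steps:
    - [0,0,-10,0,0,0]
    - [0,0,-20,0,0,0]
    - [0,0,-32,0,0,0]
    - [0,0,-45,0,0,0]
    - [0,0,-60,0,0,0]
    - [0,0,-75,0,0,0]
    - [0,0,-85,0,0,0]
    - [0,0,-85,0,0,0]

```text
clock: 12.2
position: [0.5649, -0.1685, 0.1587]
ee_rot: [-0.011, 0.95, 0.033, 0.31]
contact_force: [0.6, -0.7, -0.9]
width: 0.0209
```

```bash
python3 look.py scene 240 150 130 120 5 d4.png;python3 look.py top 260 120 130 120 5 d4t.png
python3 - <<'E'
from h import *
cv2.imwrite("pics/d4.png",cv2.resize(np.hstack([cv2.imread("pics/d4.png"),cv2.imread("pics/d4t.png")]),None,fx=.61,fy=.61,interpolation=cv2.INTER_AREA))
s=telemetry.get_state(); p=s["position"]; Rt=q2R(s["ee_rot"]); print(s["qpos"].round(2))
for n in("top","scene"):
    f=np.load(f"last_{n}.npz");d=f["d"]
    P=deproj(n,np.stack(np.meshgrid(np.arange(560),np.arange(420)),-1),d); q=(P-p)@Rt*1000
    m=(d>0)&(abs(q[...,0])<14)&(abs(q[...,1])<14)&(q[...,2]<70)&(q[...,2]>-110)&(P[...,2]>.03)
    Q=q[m]
    for lo in range(-110,70,10):
        w=Q[(Q[:,2]>=lo)&(Q[:,2]<lo+10)]
        if len(w)>2: print(n,lo,len(w),w.mean(0).round(1),w.min(0).round(),w.max(0).round())
E
```

```text
t 12.2 [ 0.5649 -0.1685  0.1587] [-0.011  0.95   0.033  0.31 ] F [ 0.6 -0.7 -0.9] w 0.0209
t 12.25 [ 0.5649 -0.1683  0.1579] [-0.012  0.95   0.033  0.31 ] F [ 0.2 -0.1 -1. ] w 0.0211
[-0.7   0.08  2.07  0.74  0.65  0.27]
top -100 73 [  4.5   1.8 -94.2] [ -5. -14. -99.] [ 13.  14. -90.]
top -90 45 [  7.   3. -85.] [ -7. -13. -90.] [ 13.  14. -80.]
top -80 43 [  8.3  -0.  -75.1] [  3. -13. -80.] [ 12.  14. -70.]
top -70 47 [  8.9   1.  -65.3] [  1. -14. -70.] [ 13.  14. -60.]
top -60 47 [  9.   -0.1 -54.5] [  3. -14. -60.] [ 12.  13. -50.]
top -50 37 [  9.5   0.2 -44.9] [  3. -14. -50.] [ 13.  14. -40.]
top -40 28 [  9.   -1.9 -34.5] [  5. -10. -40.] [ 12.   9. -30.]
top -30 32 [  9.3  -2.2 -25. ] [  1. -12. -30.] [ 13.   9. -20.]
top -20 35 [  9.1  -2.4 -16.1] [ -1. -12. -20.] [ 14.  11. -12.]
top -10 5 [ 7.2 -2.4 -1.5] [ 5. -6. -2.] [ 9.  1. -0.]
top 0 14 [ 6.5 -0.9  5.9] [ 3. -6.  2.] [ 9.  5. 10.]
top 10 15 [ 7.2 -1.6 14.6] [ 4. -6. 10.] [ 9.  5. 19.]
top 20 16 [ 7.5 -1.4 24.7] [ 4. -6. 20.] [ 9.  4. 30.]
top 30 15 [ 7.9 -0.9 35.7] [ 4. -6. 31.] [11.  4. 40.]
top 40 7 [ 7.6 -1.8 42.1] [ 5. -6. 40.] [10.  6. 45.]
scene -40 3 [  5.7   7.6 -30.9] [ -2.   0. -32.] [ 14.  12. -30.]
scene -30 24 [  4.9  10.  -24.3] [ -6.   6. -30.] [ 14.  14. -20.]
scene -20 19 [  2.6   9.3 -15.3] [ -8.  -1. -19.] [ 13.  13. -11.]
scene -10 3 [ 4.4  6.6 -1.9] [ 2.  5. -3.] [ 7.  7. -1.]
scene 0 11 [5.5 5.7 4.1] [0. 2. 2.] [11.  8.  8.]
scene 10 13 [ 5.5  5.6 14.7] [-0.  2. 10.] [10.  9. 20.]
scene 20 12 [ 6.7  4.9 24.6] [ 1. -0. 21.] [12.  7. 30.]
scene 30 12 [ 6.8  5.9 34.6] [ 0.  1. 30.] [11. 10. 39.]
scene 40 5 [ 6.2  6.1 42.1] [ 2.  4. 41.] [11.  9. 44.]
```

View pics/d4.png

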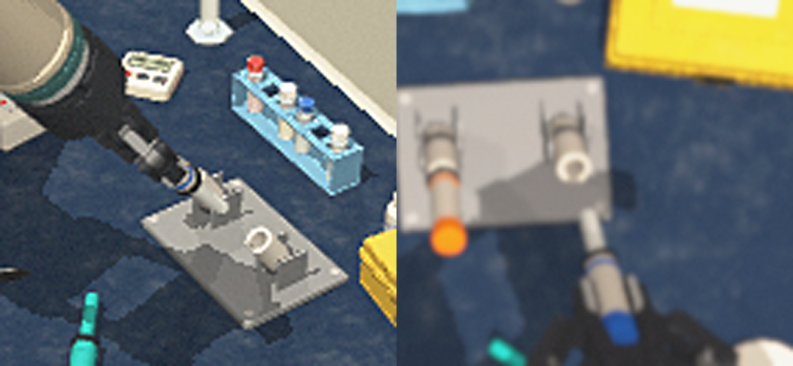

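The probe is out, with the shaft fully visible (tip at top ≈(358,155)) and the orange probe still in its sleeve. Before moving over the beaker I'll refine its centre from the first, unobstructed pictures.

Run:
```python
from h import *
t=np.linspace(0,2*np.pi,60)
a=[]
for n,x0,y0 in(("top",350,220),("scene",268,275)):
    im=np.load(f"{n}0.npz")["im"][y0:y0+60,x0:x0+60,::-1]; im=cv2.resize(im,None,fx=6.5,fy=6.5,interpolation=cv2.INTER_CUBIC)
    im2=im.copy()
    for c,z,r,col in(((.4535,-.3155),.060,.023,(0,0,255)),((.4535,-.3155),.003,.020,(0,200,0)),((.461,-.323),.003,.045,(255,0,0))):
        pts=np.stack([c[0]+r*np.cos(t),c[1]+r*np.sin(t),0*t+z],-1)
        w=(proj(n,pts)-[x0,y0]+.5)*6.5
        cv2.polylines(im2,[w.astype(np.int32)],True,col,1)
    a.append(np.hstack([im,im2]))
b=np.vstack(a); cv2.imwrite("pics/bk.png",cv2.resize(b,None,fx=.76,fy=.76,interpolation=cv2.INTER_AREA))
```

```text
(no output)
```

View pics/bk.png

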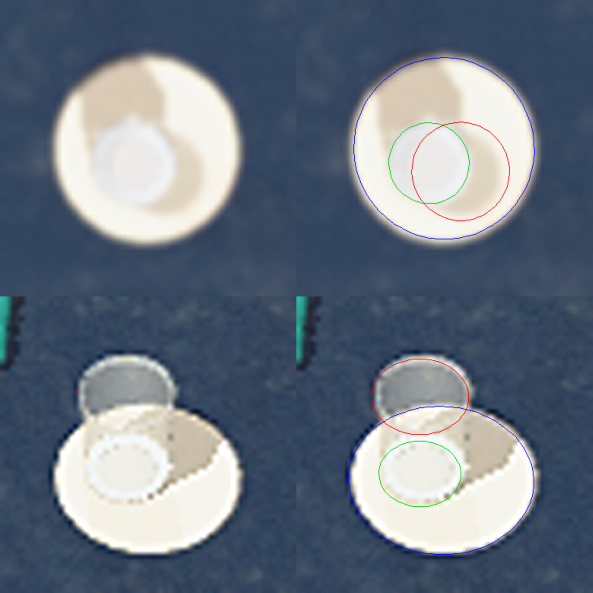

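Run:
```python
from h import *
s=6.5*.76
obs=[("scene",(127/s+268-.5,(392-296)/s+275-.5),.060),("scene",(127/s+268-.5,(467-296)/s+275-.5),.0045),("top",(134/s+350-.5,163/s+220-.5),.0045)]
for n,uv,z in obs: print(n,np.round(uv,1),ray_z(n,np.array(uv),z).round(4))
# mat
for n,uv in(("scene",(148/s+268-.5,(479-296)/s+275-.5)),("top",(148/s+350-.5,148.5/s+220-.5))): print("mat",n,ray_z(n,np.array(uv),.003).round(4))
```

```text
scene [293.2 293.9] [ 0.4561 -0.3142  0.06  ]
scene [293.2 309.1] [ 0.4562 -0.3141  0.0045]
top [376.6 252.5] [ 0.4537 -0.3158  0.0045]
mat scene [ 0.4621 -0.3243  0.003 ]
mat top [ 0.4609 -0.3231  0.003 ]
```

```bash
cat >> h.py <<'E'
tipT=np.array([.003,-.0005,.046])
dT=np.array([.03,0,1.])/np.hypot(1,.03)
def Rup(yaxis=(np.sin(sy),-np.cos(sy),0),d=None):
    d=dT if d is None else d
    Rz=frame(np.cross(yaxis,[0,0,-1]),[0,0,-1])
    v=Rz@d; return R.align_vectors([[0,0,-1]],[v])[0].as_matrix()@Rz
E
python3 - <<'E'
from h import *
Rv=Rup(); print(Rv@dT)
rel(np.array([.455,-.315,.120])-Rv@tipT,Rv)
E
```

```text
[ 3.89479459e-19  6.24149301e-19 -1.00000000e+00]
t 12.3 pos [ 0.5649 -0.168   0.1572] w 0.0209 F [-0.4 -0.3 -0.5]
shift [-92.9 139.3 -79. ] rot [ -0.1 -37.8  -0.2]
```

servo_tool:
  steps:
    - [-5,8,-14,0,-4,0]
    - [-18,27,-25,0,-9,0]
    - [-32,48,-37,0,-15,0]
    - [-47,71,-49,0,-21,0]
    - [-62,93,-60,0,-27,0]
    - [-76,114,-70,0,-32,0]
    - [-87,131,-76,0,-36,0]
    - [-93,139,-79,-0.1,-37.8,-0.2]

```text
clock: 13.1
position: [0.4542, -0.3165, 0.1646]
ee_rot: [0.0, 0.999, 0.037, -0.017]
contact_force: [0.4, 0.4, -1.1]
width: 0.0212
```

servo_tool:
  steps:
    - [0,0,0,0,0,0]
    - [0,0,0,0,0,0]
    - [0,0,0,0,0,0]

```text
clock: 13.4
position: [0.4531, -0.314, 0.1657]
ee_rot: [-0.0, 0.999, 0.037, -0.015]
contact_force: [0.2, 0.4, -0.2]
width: 0.0209
```

```bash
cat > chk.py <<'E'
from h import *
import sys
tgt=np.array([.455,-.315,float(sys.argv[2])])
ims=[]
for n,x0,y0 in(("scene",230,210),("top",320,190)):
    im,d=cams.get_image(n); np.savez("last_"+n+".npz",im=im,d=d)
    ims.append(cv2.resize(im[y0:y0+120,x0:x0+100,::-1],None,fx=4,fy=4,interpolation=cv2.INTER_CUBIC))
cv2.imwrite("pics/"+sys.argv[1],np.hstack(ims))
s=telemetry.get_state(); p=s["position"]; Rt=q2R(s["ee_rot"]); print(s["qpos"].round(2),s["qd"].round(3))
Rv=Rup(); rel(tgt-Rv@tipT,Rv)
f=np.load("last_scene.npz");d=f["d"]
P=deproj("scene",np.stack(np.meshgrid(np.arange(560),np.arange(420)),-1),d); q=P-p
m=(d>0)&(np.hypot(q[...,0],q[...,1])<.02)&(P[...,2]>.07)&(P[...,2]<p[2]+.1)
Q=P[m]*1000
for z in range(70,int(p[2]*1000)+100,10):
    w=Q[(Q[:,2]>=z)&(Q[:,2]<z+10)]
    if len(w)>2: print(z,len(w),w.mean(0).round(1))
print("minz",np.sort(Q[:,2])[:6].round())
E
python3 chk.py e1.png .120
```

```text
[-0.72  0.27  1.58 -0.02  1.31  0.79] [-0.002 -0.001 -0.007 -0.004 -0.001 -0.001]
t 13.5 pos [ 0.4532 -0.3144  0.1661] w 0.0209 F [-0.3  0.1 -0.9]
shift [0.1 1.2 0. ] rot [-0.  0.  0.]
120 13 [ 455.  -316.7  124.6]
130 21 [ 454.9 -318.5  134.5]
140 19 [ 454.  -317.8  145.6]
150 18 [ 454.5 -318.7  155.7]
160 16 [ 454.2 -317.8  164.2]
170 10 [ 450.7 -321.9  177.8]
180 46 [ 452.5 -321.4  184.3]
190 27 [ 451.4 -321.2  194.5]
200 20 [ 447.8 -319.3  206.1]
210 33 [ 446.4 -314.7  215.2]
220 38 [ 446.8 -317.4  224.6]
230 39 [ 447.1 -317.1  234.7]
240 31 [ 446.3 -313.   244.7]
250 50 [ 449.1 -314.2  255.7]
260 16 [ 447.  -314.3  262.3]
minz [118. 118. 121. 122. 122. 123.]
```

View pics/e1.png

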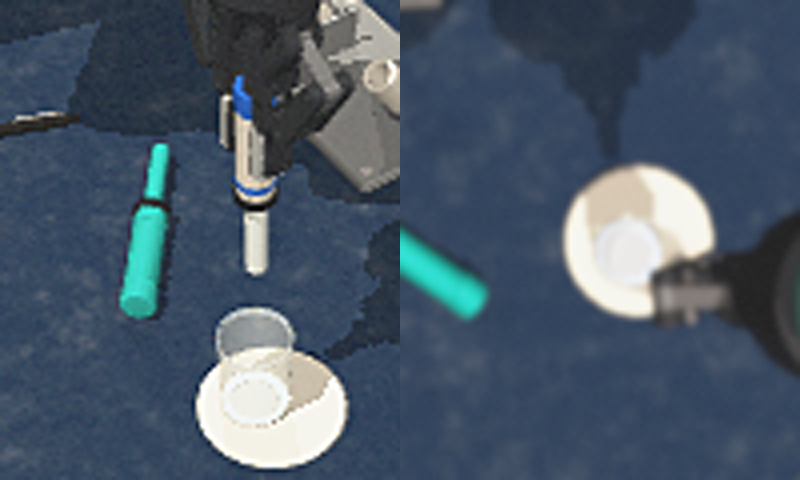

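```bash
cat > cyl.py <<'E'
from h import *
from scipy.optimize import least_squares
s=telemetry.get_state(); p=s["position"]; Rt=q2R(s["ee_rot"])
QS=[];QG=[]
for k in range(4):
    im,d=cams.get_image("scene")
    P=deproj("scene",np.stack(np.meshgrid(np.arange(560),np.arange(420)),-1),d); q=P-p
    h=P[...,2]-(p[2]-.046)   # height above tip
    m=(d>0)&(np.hypot(q[...,0],q[...,1])<.016)
    br=(im.min(-1)>90)
    QS.append(P[m&(h>.005)&(h<.052)&br]); QG.append(P[m&(h>.066)&(h<.105)&br])
QS=np.concatenate(QS);QG=np.concatenate(QG); print(len(QS),len(QG))
z0=p[2]-.046
def res(t):
    v=np.array([t[2],t[3],1]);v/=np.linalg.norm(v);c=np.array([t[0],t[1],z0])
    o=[]
    for Q,r in((QS,.0062),(QG,.011)):
        w=Q-c; o.append((np.linalg.norm(w-np.outer(w@v,v),axis=1)-r)*1000)
    return np.concatenate(o)
r=least_squares(res,[p[0],p[1],0,0],loss="soft_l1",x_scale=[.01,.01,.1,.1])
print("tip xy",r.x[:2].round(4),"tilt",r.x[2:].round(3),"rms",np.sqrt(np.mean(res(r.x)**2)).round(2))
# image line of shaft: centroid per row vs projected
ys=[]
for v in range(262,280):
    u0=proj("scene",p)[0]; row=im[v,int(u0)-8:int(u0)+9].min(-1)>120
    if row.any(): xs=np.nonzero(row)[0]; ys.append((v,int(u0)-8+xs.mean(),len(xs)))
ys=np.array(ys); print(ys.round(1).tolist())
for hgt in(0,.03,.058): print(hgt,proj("scene",np.array([p[0],p[1],z0+hgt])).round(1), proj("scene",np.array([.4561,-.3142,z0+hgt])).round(1))
E
python3 cyl.py
```

```text
327 280
tip xy [ 0.4572 -0.3146] tilt [-0.01  -0.004] rms 1.73
[[263.0, 294.0, 5.0], [264.0, 293.5, 6.0], [265.0, 293.5, 6.0], [266.0, 294.0, 5.0], [267.0, 294.0, 5.0], [268.0, 294.0, 5.0], [269.0, 294.0, 5.0], [270.0, 294.0, 5.0], [271.0, 294.0, 5.0], [272.0, 294.0, 5.0], [273.0, 294.0, 5.0], [274.0, 294.0, 5.0], [275.0, 294.0, 5.0], [276.0, 294.0, 5.0], [277.0, 294.0, 5.0], [278.0, 294.0, 3.0]]
0 [292.2 276.9] [293.2 276.3]
0.03 [292.2 267.6] [293.3 267.1]
0.058 [292.2 258.7] [293.3 258.2]
```

The shaft is upright (fitted tilt about 0.01 rad) and the tip is within about 1.5 mm of the beaker axis, measured in the same view. I'll lower it 25 mm and trim by 1 mm.

servo_tool:
  steps:
    - [-1,0,5,0,0,0]
    - [-1,0,11,0,0,0]
    - [-1,0,17,0,0,0]
    - [-1,0,22,0,0,0]
    - [-1,0,25,0,0,0]
    - [-1,0,25,0,0,0]
    - [-1,0,25,0,0,0]
    - [-1,0,25,0,0,0]

```text
clock: 14.5
position: [0.4519, -0.3155, 0.1411]
ee_rot: [0.0, 0.999, 0.037, -0.015]
contact_force: [0.2, -0.1, -1.5]
width: 0.0207
```

```bash
python3 cyl.py; python3 chk.py e2.png .095 | head -4
python3 - <<'E'
from h import *
im=np.load("last_top.npz")["im"][120:300,100:400,::-1]; im0=np.load("last_scene.npz")["im"][150:330,200:400,::-1]
cv2.imwrite("pics/e3.png",cv2.resize(np.hstack([im,im0]),None,fx=1.6,fy=1.6))
E
```

```text
324 245
tip xy [ 0.4558 -0.3148] tilt [-0.006 -0.016] rms 1.48
[[262.0, 291.5, 6.0], [263.0, 293.0, 9.0], [264.0, 293.5, 8.0], [265.0, 293.0, 5.0], [266.0, 293.0, 2.0], [267.0, 293.4, 7.0], [268.0, 293.0, 5.0], [271.0, 293.5, 4.0], [272.0, 293.5, 6.0], [273.0, 293.0, 5.0], [274.0, 293.0, 5.0], [275.0, 293.0, 5.0], [276.0, 293.0, 5.0], [277.0, 293.0, 5.0], [278.0, 293.0, 5.0], [279.0, 293.0, 5.0]]
0 [291.9 284.9] [293.2 283.8]
0.03 [291.9 275.9] [293.2 274.8]
0.058 [291.9 267.2] [293.3 266.2]
[-0.72  0.29  1.62 -0.02  1.25  0.78] [-0.001  0.001  0.001 -0.001 -0.001 -0.   ]
t 14.8 pos [ 0.4518 -0.3154  0.141 ] w 0.0214 F [-0.3  0.3 -1.1]
shift [ 1.6  0.4 -0.1] rot [-0.  0.  0.]
90 7 [ 455.  -318.4   96.2]
```

View pics/e2.png

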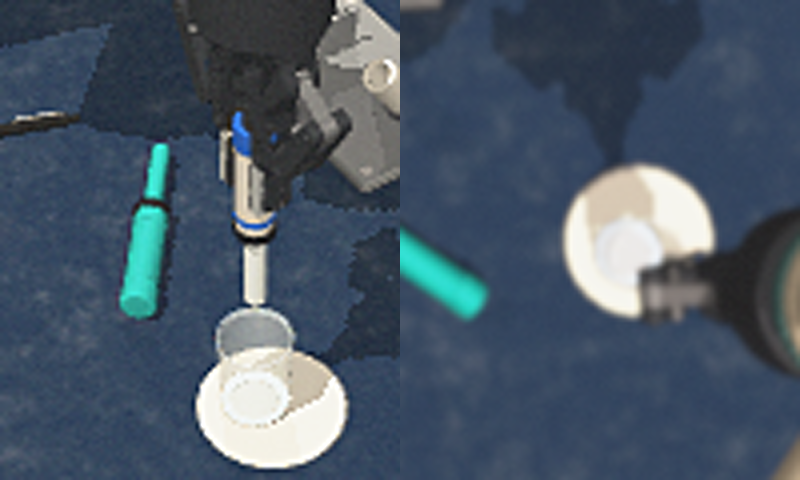

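View pics/e3.png

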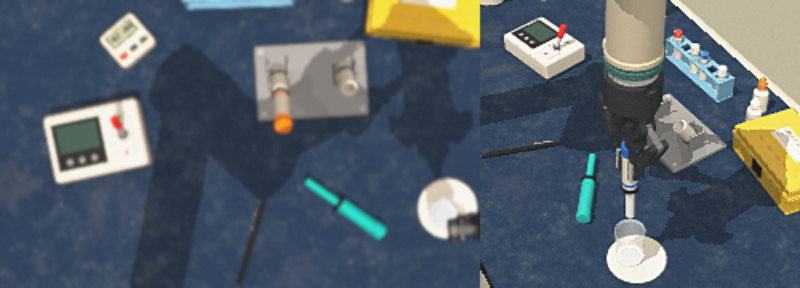

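The last picture shows:
- **Probe:** upright, tip at scene (293,285), above and centred on the beaker mouth at (294,294), touching nothing.
- **Switch:** on, with the red end towards the green dot.
- **Orange probe and beaker:** both where they were.
- **Arm:** at rest.

I'm handing it in.

```bash
python3 -c "
from rig import sign_off
print(sign_off())"
```

```text
the job is handed in; nothing more can be done
None
```

The job is handed in at about 15 s of the 48 s allowed. I flipped the switch on first, then drew the blue-capped probe and turned it upright. The gripper now holds it still over the beaker.

**Last checks**
- **Switch:** the top picture showed the toggle at its on point before I drew the probe, and still on that side at the end.
- **Probe position:** the fitted tip is at (0.456, -0.315), within about 1 mm of the beaker centre measured in the same camera. The tip is about 35 mm above the rim.
- **Probe tilt and grip:** the tilt is about 0.02 rad or less. The grip opening reads 21 mm, which fits the 22 mm grip, and the arm is at rest with about 1 N at the wrist.
- **Other things:** the orange-capped probe is still in its sleeve, the beaker has not moved, and I did not touch the turquoise look-alike.

**What disagreed**
- **Finger length:** the pictures showed the fingers ending about 42 mm behind the reported TCP, along the tool axis. My first push at the toggle passed above it without contact. I used the measured offset from then on, and the grasp and tip position agreed with it.
- **Joint 6 limit:** joint 6 ran into its range limit on the first approach to the probe, so I gave the tool a half turn and came in again.
- **Camera offset:** the two cameras differ by about 2–3 mm on where the beaker stands. The last centring used the scene camera alone, because the arm hid the probe from the top camera.

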